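# Put two transposed samples right and close the bottles with the caps that fit

### The job

The red-banded and the blue-banded sample bottle were put back in each other's place in the rack: swap them, so that every bottle stands upright in the ring of its own colour. Also close the bottles with the three or four slip-on caps that lie on the white pad: they look alike but differ slightly in bore, so find by gentle trial, without forcing, which neck each belongs to (the widest neck that it slips fully down over), and leave it there fully home. A bottle whose cap is missing stays open; leave the other things on the bench where they are.

Things in the scene. Friction and masses are not known exactly. Their poses are not given: they have to be found in the camera images.
- bottle_red_center (a point): white sample bottle with a red band, 86 mm tall, loose, about 140 g: round body 46 mm wide up to 58 mm, shoulder up to 67 mm, then a plain neck 27 mm wide (the second widest) up to the rim at 86 mm, its top 4.5 mm tapering by 2.5 mm all round. The point lies on its axis half-way up, 43 mm above the underside and 43 mm below the rim; z is its axis, upward. At the start it stands in the blue ring
- bottle_blue_center (a point): the same bottle with a blue band and a neck of 30 mm (the widest); at the start it stands in the red ring
- bottle_green_center (a point): the same bottle with a green band and a neck of 24 mm; it already stands in the green ring, where it belongs
- place_red (a point): centre of the red ring of the rack, on the base where a bottle's underside rests. The rack (white base 92 x 344 mm, fixed in a run, top at 13 mm height) has five rings in a row along its y, 66 mm apart, colours in any order; each has a 51 mm opening, is 61 mm wide outside and stands 10 mm above the base. z is up, y runs along the row
- place_blue (a point): the same point of the blue ring
- place_green (a point): the same point of the green ring
- place_plain (a point): the same point of the white ring, which belongs to no bottle and is empty at the start: handy for setting a bottle down
- cap_1_center (a point): grey ribbed slip-on cap, 38 mm wide, 24 mm tall, 20 g, loose, open side down on a white pad 2 mm thick (None when missing). Its bore is 18.5 mm deep, 1.5 mm wider than the neck it belongs to: 22.5, 25.5, 28.5 or 31.5 mm; no two caps are alike inside, all look alike outside. The point lies on its axis half-way up; z is its axis, closed top up. Fully home it is 36.5 mm above its bottle's point
- cap_2_center (a point): another such cap (None when missing). On a neck too wide for it a cap stops at the rim, 13 to 18 mm above home; over a narrower neck than its own it goes down too, loosely, which is wrong
- cap_3_center (a point): another such cap (None when missing)
- buffer_bottle: bystander: white reagent bottle with a blue cap, 57 mm in diameter, 123 mm tall, loose; origin under its centre
- acid_bottle: bystander: white reagent bottle with a red cap, 55 mm in diameter, 113 mm tall, loose; origin under its centre
- timer: bystander: bench timer, 72 x 64 x 18 mm, loose; origin under its centre
- pipette: bystander: micropipette lying on its side, 251 mm long, 31 mm high, loose; origin under its centre
- mat: white bench pad, 130 x 280 x 2 mm, on which the caps lie at the start, fixed; origin under its centre. About 60 mm beyond its far edge stands a row of books up to 280 mm tall: keep the arm clear of them
- bottle_yellow_center (a point): the same bottle with a yellow band and a neck of 21 mm (the narrowest); it already stands in the yellow ring, where it belongs
- place_yellow (a point): the same point of the yellow ring
- cap_4_center (a point): another such cap (None when missing)

How it is judged:
At the end, for the whole second after the job is handed in: Every bottle in the ring of its colour: upright, within 7 mm of its centre, down on the base. Every cap present sits on its own neck (31.5 mm bore on blue, 28.5 on red, 25.5 on green, 22.5 on yellow), within 6 mm of its axis and 3 mm of home (horizontal distance between bottle_red_center and place_red below 0.007 m and z of bottle_red_center in the frame of place_red below 0.047 m and angle between each of bottle_red_center, bottle_green_center, bottle_blue_center, bottle_yellow_center's own z axis and vertical below 0.12 rad and horizontal distance between cap_1_center and bottle_red_center below 0.006 m and z of cap_1_center in the frame of bottle_red_center below 0.0395 m and angle between each of cap_1_center, cap_4_center, cap_3_center, cap_2_center's own z axis and vertical below 0.2 rad and horizontal distance between bottle_green_center and place_green below 0.007 m and z of bottle_green_center in the frame of place_green below 0.047 m and horizontal distance between cap_4_center and bottle_green_center below 0.006 m and z of cap_4_center in the frame of bottle_green_center below 0.0395 m and horizontal distance between bottle_blue_center and place_blue below 0.007 m and z of bottle_blue_center in the frame of place_blue below 0.047 m and horizontal distance between cap_3_center and bottle_blue_center below 0.006 m and z of cap_3_center in the frame of bottle_blue_center below 0.0395 m and horizontal distance between bottle_yellow_center and place_yellow below 0.007 m and z of bottle_yellow_center in the frame of place_yellow below 0.047 m and horizontal distance between cap_2_center and bottle_yellow_center below 0.006 m and z of cap_2_center in the frame of bottle_yellow_center below 0.0395 m); the robot touches nothing.
It fails at once if the blue-capped reagent bottle is knocked out of its place (more than 40 mm) (distance of buffer_bottle from where it was at the start of the episode above 0.04 m).
It fails at once if the red-capped reagent bottle is knocked out of its place (more than 40 mm) (distance of acid_bottle from where it was at the start of the episode above 0.04 m).
It fails at once if the timer is knocked out of its place (more than 40 mm) (distance of timer from where it was at the start of the episode above 0.04 m).
It fails at once if the pipette is knocked out of its place (more than 40 mm) (distance of pipette from where it was at the start of the episode above 0.04 m).
It fails at once if a cap is forced onto a bottle (more than 60 N between them) (contact force between any of cap_1, cap_2, cap_3, cap_4 and bottle_red above 60 N or contact force between any of cap_1, cap_2, cap_3, cap_4 and bottle_green above 60 N or contact force between any of cap_1, cap_2, cap_3, cap_4 and bottle_blue above 60 N or contact force between any of cap_1, cap_2, cap_3, cap_4 and bottle_yellow above 60 N).
Of cap_1, cap_2, cap_3, cap_4 only 3 to 4 are there at a start; the rules pass over those that are not, and their reading is None.
At some moment in a run one of cap_1, cap_2, cap_3, cap_4 may be knocked a few centimetres aside while the robot is not near it.
It also fails if it takes over 210 s, if anything falls off the work surface, if the arm or the gripper's body presses on something with over 40 N, if the wrist force passes 120 N, or if a joint passes its speed limit or range.

### The arm

A 6-joint arm with a two-finger parallel gripper is mounted at the origin on a cart in front of the work surface, level with it; the furniture and walls round the work are solid. World frame = base frame: x ahead of the robot, y to its left, z up, the work surface at z = 0. Lengths are in m, angles in rad, forces in N, time in s.
With the tool pointing down it reaches from about 0.35 to 0.775 m from the base axis. Payload 7.3 kg.
Tool frame: the origin (TCP) lies at the very end of the fingers, on their centre line; the grasp point (between the pads) lies 19 mm behind it; z points along the fingers, y is the line along which they close (so a half turn about z gives the same grasp; the last joint's range is limited). The gripper opens to 92 mm and grips with 3 to 60 N. Pads are 19 mm wide; open, the fingers measure 130 mm over their backs; the gripper's body (75 mm by 190 mm) begins 47 mm behind the grasp point.
Start: joints at [-1.473, 0.342, 1.524, -0, 1.275, -0.146], TCP at [0.127, -0.509, 0.193] pointing down, gripper open.
Joint ranges: [-2.53, 2.53], [-0.77, 2.02], [0.04, 2.7], [-1, 4.14], [0.28, 2.66], [-3.11, 3.11]. Speed limits (rad/s): [2.57, 2.57, 3.14, 3.14, 3.14, 3.14].

### API

Orientations are given as [roll, pitch, yaw] about the fixed x, y, z axes, in that order (R = Rz(yaw) Ry(pitch) Rx(roll)).
In Python, from cell import * gives the robot as it stands.
- The arm moves only by the tool step_arm, never from a script. Its argument "commands" is a list of rows, each a list of 7 numbers: the opening, from 0 (shut) to 1 (fully open), then the shift along the world's x, y, z in cm, then the turn, a rotation vector about the world's x, y, z in rad. A call has 1 to 5 rows; each row is the pose to reach, as a shift and turn from the pose commanded when the call began; what a row does not reach only later rows make up. A row lasts 1/12 s, in which the tool goes at most 41.7 mm and 7.16 degrees, less where a joint would pass 70% of its speed; a pose out of reach is approached as far as the arm can. A call with a gripper value outside its range is refused whole. The fingers move at their own pace and stop on an object; "grip_force" is the grip in N (left out, the last holds). Time passes only in rows, so rows that repeat a pose let the fingers close. It gives the time, the measured TCP pose, the force, the opening and the grip force at its end, in the units of the state.
- observe(): the state, without advancing time (a new reading comes with each control period).
- read_camera(name): name is "scene" or "top" or "wrist"; returns the picture (480x640x3 uint8, red, green, blue); there is no depth.
- camera_model(name): a dict with "vfov" (degrees; the focal length in pixels is half the picture's height over the tangent of half this angle, whatever the lens; pixels are square), "cx", "cy" (the principal point, pixels), "world_to_cam" (4x4, takes a point from world to camera coordinates). Camera axes: x right, y up, looking along -z (the intrinsics and any distortion apply to the point x, -y, -z); pixel columns grow to the right and rows downward; lengths in m; the calibration is good to about 2 mm. A picture is of the moment at which its call begins: read the wrist's pose just before it. camera_model takes no time and is no camera call; for the wrist camera it gives the pose at the moment of the call.
- hand_in(): hands the job in; it is judged then, once.
The state is a dict: "time": time; "qpos": joint angles; "qvel": joint speeds; "joint_efforts": joint torques, N m; "tool_pos": TCP position; "tool_rot": TCP orientation; "contact_force": force on the tool from outside, world axes, zero at the start; "torque": the same for the moment, N m; "opening": finger opening in m; "grip_force": force on a finger pad.
Only numpy, scipy, OpenCV 4.12 (cv2) and the standard library are available. Lean on these libraries where they do the work, as an engineer would, in place of code of your own. Each camera call takes 0.05 s, during which the arm holds its last target. There are 200 camera calls.

## Working session

There is one attempt and no reset: what is moved stays moved. The work goes in short steps, Python scripts to look and compute and a tool call to move; the robot and the scene stay as the last step left them, time stands still between calls to the robot, and variables do not carry over. Pictures are saved under pics/ and viewed, at most 14 in all, crops included, and the job is handed in when it is done.

Besides the shell and the picture viewer there is one more tool, called after "Emit:" in YAML: its name, and indented under it one key for each argument. step_arm: Moves the arm, as the interface text tells. Its arguments: {"type":"object","properties":{"commands":{"type":"array"},"grip_force":{"type":"number"}},"required":["commands"]}

```bash
ls; mkdir -p pics; cat > h.py <<'E'
from cell import *
import numpy as np, cv2
def snap(cam,name,crop=None,s=1):
    im=np.array(read_camera(cam))[:,:,::-1].copy()
    cv2.imwrite('pics/full_'+name+'.png',im)
    if crop: x0,y0,x1,y1=crop; im=im[y0:y1,x0:x1]
    if s!=1: im=cv2.resize(im,None,fx=s,fy=s,interpolation=cv2.INTER_CUBIC)
    cv2.imwrite('pics/'+name+'.png',im)
def ray(m,u,v):
    f=240/np.tan(np.radians(m['vfov'])/2)
    d=np.array([(u-m['cx'])/f,-(v-m['cy'])/f,-1.])
    W=np.array(m['world_to_cam']);R=W[:3,:3];t=W[:3,3]
    return -R.T@t, R.T@d
def px(m,u,v,z):
    o,d=ray(m,u,v); return (o+d*(z-o[2])/d[2]).round(4)
def proj(m,p):
    f=240/np.tan(np.radians(m['vfov'])/2)
    c=np.array(m['world_to_cam'])@np.r_[p,1]
    return (m['cx']+f*c[0]/-c[2], m['cy']-f*c[1]/-c[2])
E
python3 - <<'E'
from h import *
snap('top','top1'); snap('scene','sc1')
for n in('top','scene','wrist'): print(n,{k:np.round(v,4).tolist() if not isinstance(v,str) else v for k,v in camera_model(n).items()})
print(observe())
E
```

```text
pics
top {'vfov': 54.3808, 'cx': 318.8643, 'cy': 236.5473, 'world_to_cam': [[0.0205, -0.9996, 0.019, -0.0295], [0.9819, 0.0237, 0.1877, -0.5555], [-0.1881, 0.0148, 0.982, -1.081], [0.0, 0.0, 0.0, 1.0]]}
scene {'vfov': 42.3502, 'cx': 317.1147, 'cy': 246.9341, 'world_to_cam': [[0.8414, -0.5404, -0.0043, -0.4825], [0.379, 0.5844, 0.7175, -0.2338], [-0.3852, -0.6054, 0.6965, -1.204], [0.0, 0.0, 0.0, 1.0]]}
wrist {'vfov': 60.0166, 'cx': 312.8143, 'cy': 237.9123, 'world_to_cam': [[0.2412, -0.9705, -0.0024, -0.5238], [0.9345, 0.233, -0.2692, 0.0338], [0.2618, 0.0627, 0.9631, -0.3911], [0.0, 0.0, 0.0, 1.0]]}
{'time': 0.1, 'qpos': array([-1.47300447e+00,  3.42655113e-01,  1.52487177e+00,  4.09958429e-06,
        1.27536607e+00, -1.45990472e-01]), 'qvel': array([-0.000194  , -0.00051141, -0.00111746,  0.00012303,  0.00090032,
        0.00090521]), 'joint_efforts': array([ 1.27343243e-03, -4.32003736e+01, -2.44694781e+01,  7.18529779e-02,
        5.25656564e-02, -5.68904352e-05]), 'tool_pos': array([ 0.12671285, -0.50909528,  0.19263075]), 'tool_rot': array([-3.14030675e+00, -1.93037556e-04,  2.43781012e-01]), 'contact_force': array([ 0.54565902, -0.59870512,  0.09095659]), 'torque': array([-0.009804  , -0.0304617 , -0.01294324]), 'grip_force': 0.0, 'opening': 0.09144796907007487}
```

View pics/top1.png

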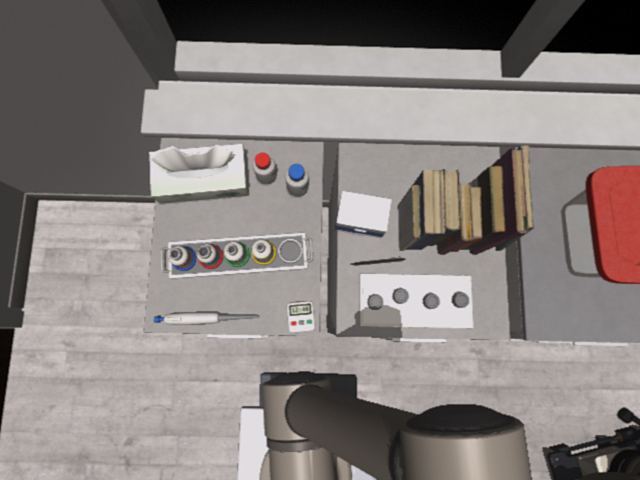

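View pics/sc1.png

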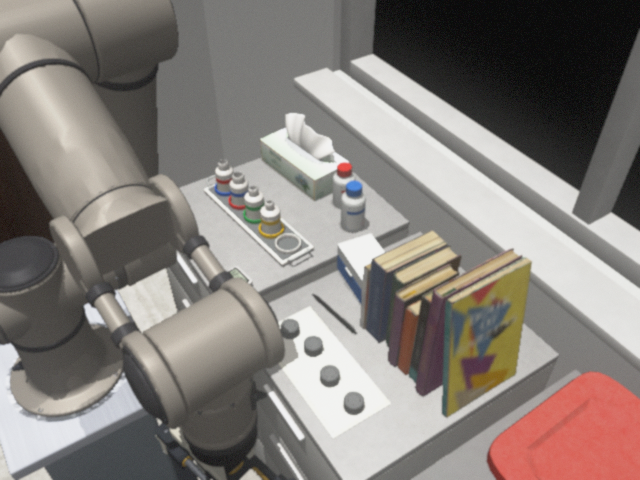

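The top view shows the bottles left to right at about (180,257) red in the blue ring, (208,254) blue in the red ring, (236,252) green and (263,250) yellow, with the white ring empty at (291,250). Four caps lie on the pad at (375,301), (401,296), (431,300) and (460,299). I'll enlarge both areas.

```bash
python3 - <<'E'
from h import *
im=cv2.imread('pics/full_top1.png')
a=cv2.resize(im[220:290,155:325],None,fx=4.6,fy=4.6,interpolation=cv2.INTER_CUBIC)
b=cv2.resize(im[270:335,345:485],None,fx=4.0,fy=4.0,interpolation=cv2.INTER_CUBIC)
b=cv2.copyMakeBorder(b,0,0,0,a.shape[1]-b.shape[1],cv2.BORDER_CONSTANT)
cv2.imwrite('pics/crop1.png',np.vstack([a,b])); print(a.shape)
m=camera_model('top')
for n,u,v,z in [('c1',375,301,.026),('c2',401,296,.026),('c3',431,300,.026),('c4',460,299,.026),('white',291,250,.023),('rack0',181,258,.023),('books',410,250,.0),('bufcap',297,172,.123),('acidcap',262,160,.113),('pen',378,260,0),('timer',300,316,.018),('pipette R',258,317,.01),('pipL',155,319,.01),('edge',323,230,0),('edge2',337,230,0)]: print(n,px(m,u,v,z))
E
```

```text
(322, 782, 3)
c1 [ 0.4053 -0.157   0.026 ]
c2 [ 0.4187 -0.2205  0.026 ]
c3 [ 0.4106 -0.2936  0.026 ]
c4 [ 0.4146 -0.3647  0.026 ]
white [0.5262 0.0507 0.023 ]
rack0 [0.5   0.32  0.023]
books [ 0.537  -0.2499  0.    ]
bufcap [0.6947 0.0381 0.123 ]
acidcap [0.7255 0.122  0.113 ]
pen [ 0.5095 -0.1684 -0.    ]
timer [0.3657 0.024  0.018 ]
pipette R [0.3613 0.1263 0.01  ]
pipL [0.3514 0.375  0.01  ]
edge [ 0.5834 -0.0281  0.    ]
edge2 [ 0.5843 -0.0638  0.    ]
```

View pics/crop1.png

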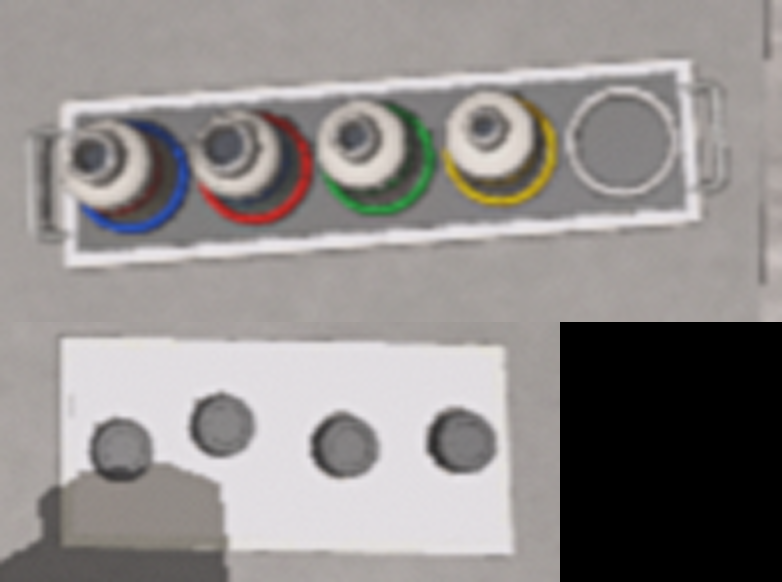

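The crop shows the white ring centred at crop (621,141). From their right and bottom edges, the other ring centres are yellow (501,149), green (380,160), red (258,170) and blue (133,178). The rims are near (487,126), (354,133), (222,138) and (94,155).

```bash
python3 - <<'E'
from h import *
m=camera_model('top')
P=[]
for n,u,v in [('white',621,141),('yel',501,149),('green',380,160),('red',258,170),('blue',133,178)]:
    p=px(m,155+u/4.6,220+v/4.6,.023);P.append(p[:2]);print(n,p)
P=np.array(P);k=np.arange(5)-2;c=P.mean(0);d=(k[:,None]*P).sum(0)/10;print('pitch',np.linalg.norm(d));psi=np.arctan2(-d[0],d[1]);print('psi',psi)
d=d/np.linalg.norm(d)*.066
print('fit',np.round(c+k[:,None]*d,4))
for n,u,v in [('Y',487,126),('G',354,133),('B',222,138),('R',94,155)]: print(n,px(m,155+u/4.6,220+v/4.6,.099))
for u,v in [(375.25,301.25),(400.5,296),(431.25,301),(460.5,299.5)]: print(px(m,u,v,.026))
E
```

```text
white [0.5245 0.0531 0.023 ]
yel [0.5187 0.1174 0.023 ]
green [0.5112 0.1818 0.023 ]
red [0.5043 0.2466 0.023 ]
blue [0.4984 0.3127 0.023 ]
pitch 0.06518114144443928
psi 0.10235542280992183
fit [[0.5249 0.051 ]
 [0.5182 0.1167]
 [0.5114 0.1823]
 [0.5047 0.248 ]
 [0.4979 0.3136]]
Y [0.5185 0.1171 0.099 ]
G [0.5134 0.1834 0.099 ]
B [0.5093 0.2491 0.099 ]
R [0.4992 0.3122 0.099 ]
[ 0.4047 -0.1576  0.026 ]
[ 0.4187 -0.2193  0.026 ]
[ 0.4082 -0.2942  0.026 ]
[ 0.4134 -0.3659  0.026 ]
```

Emit:
step_arm:
  commands:
    - [1,2.6,2.9,0.6,0,0,0.12]
    - [1,5.2,5.8,1.2,0,0,0.24]
    - [1,7.8,8.7,1.8,0,0,0.36]
    - [1,10.4,11.6,2.4,0,0,0.48]
    - [1,13,14.5,3,0,0,0.6]

```text
time: 0.52
tool_pos: [0.2574, -0.3628, 0.2232]
tool_rot: [-3.141, -0.0, 0.849]
contact_force: [1.2, -0.6, 0.7]
opening: 0.0914
grip_force: 0.0
```

Emit:
step_arm:
  commands:
    - [1,2.6,2.9,0.6,0,0,0.12]
    - [1,5.2,5.8,1.2,0,0,0.24]
    - [1,7.8,8.7,1.8,0,0,0.36]
    - [1,10.4,11.6,2.4,0,0,0.48]
    - [1,13,14.5,3,0,0,0.6]

```text
time: 0.93
tool_pos: [0.3875, -0.2177, 0.2534]
tool_rot: [-3.142, -0.0, 1.45]
contact_force: [0.7, -1.5, 0.1]
opening: 0.0916
grip_force: 0.0
```

Emit:
step_arm:
  commands:
    - [1,0.8,3.9,0,0,0,0.046]
    - [1,1.6,7.8,0,0,0,0.092]
    - [1,2.4,11.7,0,0,0,0.138]
    - [1,3.2,15.6,0,0,0,0.184]
    - [1,4,19.5,0,0,0,0.23]

```text
time: 1.35
tool_pos: [0.4265, -0.0225, 0.2531]
tool_rot: [-3.141, -0.0, 1.676]
contact_force: [1.2, -0.3, 0.7]
opening: 0.0917
grip_force: 0.0
```

Emit:
step_arm:
  commands:
    - [1,1,4,0,0,0,0]
    - [1,2,8,0,0,0,0]
    - [1,3,12,0,0,0,0]
    - [1,4,16,0,0,0,0]
    - [1,5,18,0,0,0,0]

```text
time: 1.77
tool_pos: [0.4763, 0.1596, 0.2529]
tool_rot: [-3.141, -0.001, 1.677]
contact_force: [-0.4, -0.6, -0.3]
opening: 0.0921
grip_force: 0.0
```

```bash
python3 - <<'E'
from h import *
m=camera_model('wrist');snap('wrist','w1');s=observe();print(s['time'],s['tool_pos'],s['tool_rot'],s['contact_force'])
for n,p in dict(white=(.5249,.051,.023),yel=(.5182,.1167,.023),green=(.5114,.1823,.023),red=(.5047,.248,.023),blue=(.4979,.3136,.023),R=(.4979,.3136,.099),B=(.5047,.248,.099),G=(.5114,.1823,.099)).items(): print(n,np.round(proj(m,p)))
E
```

```text
1.8167 [0.47785786 0.16120099 0.25257279] [ 3.14115653e+00 -2.45073481e-03  1.67777230e+00] [-0.63591147  0.64428197 -0.39308867]
white [346. 298.]
yel [348. 240.]
green [350. 178.]
red [352. 109.]
blue [354.  35.]
R [363.  14.]
B [360. 106.]
G [357. 189.]
```

View pics/w1.png

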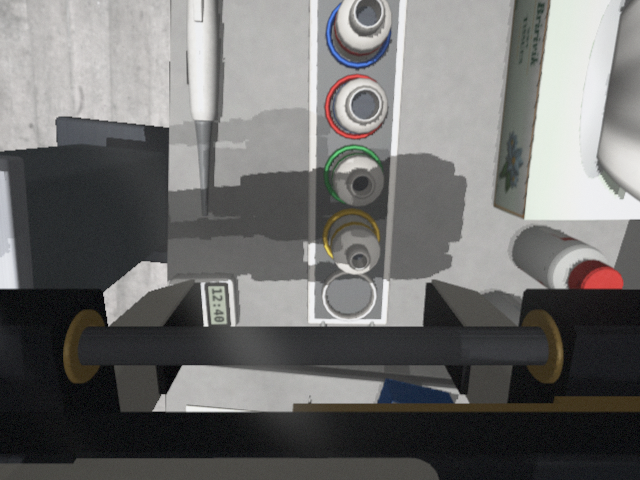

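The wrist view shows ring centres at blue (359,35), red (356,107), green (353,175), yellow (353,238) and white (349,296). The rims are at R (368,14), B (365,103), G (361,183) and Y (358,260).

```bash
python3 - <<'E'
from h import *
m=camera_model('wrist')
P=np.array([px(m,*q,.023)[:2] for q in [(349,296),(353,238),(353,175),(356,107),(359,35)]]);print(P)
k=np.arange(5)-2;c=P.mean(0);d=(k[:,None]*P).sum(0)/10;print(np.linalg.norm(d),np.arctan2(-d[0],d[1]));d=d/np.linalg.norm(d)*.066
print(np.round(c+k[:,None]*d,4))
for q in [(358,260),(361,183),(365,103),(368,14)]: print(px(m,*q,.099))
E
```

```text
[[0.5291 0.0559]
 [0.5248 0.1217]
 [0.5161 0.1871]
 [0.5103 0.2525]
 [0.5045 0.3159]]
0.06539100320380473 0.09756874231331973
[[0.5298 0.0552]
 [0.5234 0.1209]
 [0.517  0.1866]
 [0.5105 0.2523]
 [0.5041 0.318 ]]
[0.5219 0.1224 0.099 ]
[0.5153 0.1895 0.099 ]
[0.5097 0.2527 0.099 ]
[0.5031 0.316  0.099 ]
```

Emit:
step_arm:
  commands:
    - [1,0.6,3.9,0,0,0,0]
    - [1,1.2,7.8,0,0,0,0]
    - [1,1.8,11.7,0,0,0,0]
    - [1,2.4,15.5,0,0,0,0]
    - [1,2.4,15.5,-1,0,0,0]

```text
time: 2.23
tool_pos: [0.5012, 0.3167, 0.2435]
tool_rot: [3.139, -0.003, 1.678]
contact_force: [-1.0, -2.3, -0.9]
opening: 0.0915
grip_force: 0.0
```

Emit:
step_arm:
  commands:
    - [1,0,0,-4,0,0,0]
    - [1,0,0,-8,0,0,0]
    - [1,0,0,-12,0,0,0]
    - [1,0,0,-15,0,0,0]
    - [1,0,0,-15,0,0,0]

```text
time: 2.65
tool_pos: [0.4963, 0.3081, 0.0863]
tool_rot: [-3.129, 0.004, 1.674]
contact_force: [-0.3, -0.2, -0.9]
opening: 0.0919
grip_force: 0.0
```

```bash
python3 - <<'E'
from h import *
m=camera_model('wrist');snap('wrist','w2');s=observe();print(s['time'],s['tool_pos'],s['tool_rot'],s['contact_force'])
E
```

```text
2.7 [0.4984568  0.30911168 0.09012018] [-3.13411309e+00  2.63560245e-03  1.67359926e+00] [ 0.51474783 -0.29769043  1.421506  ]
```

View pics/w2.png

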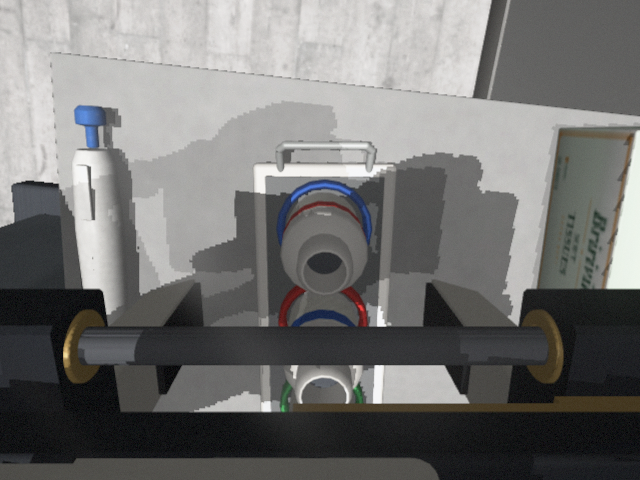

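The red bottle's rim is at about (325,270) and the blue ring's centre at about (325,228).

```bash
python3 - <<'E'
from h import *
m=camera_model('wrist');s=observe();print(s['tool_pos'])
print(px(m,325,268,.099),px(m,325,228,.023),proj(m,s['tool_pos']),proj(m,s['tool_pos']+[0,0,.019]))
E
```

```text
[0.4984568  0.30911168 0.09012018]
[0.5035 0.3168 0.099 ] [0.5051 0.3168 0.023 ] (np.float64(312.67104775892454), np.float64(275.47409835083323)) (np.float64(312.33858220127786), np.float64(290.6674033813149))
```

Emit:
step_arm:
  commands:
    - [1,0,0,0,0,0,0]
    - [1,0,0,0,0,0,0]
    - [1,0,0,0,0,0,0]

```text
time: 2.95
tool_pos: [0.5023, 0.3111, 0.0958]
tool_rot: [3.137, -0.001, 1.674]
contact_force: [0.1, -0.8, 0.7]
opening: 0.0916
grip_force: 0.0
```

Emit:
step_arm:
  commands:
    - [1,0.1,0.6,-1,0,0,0]
    - [1,0.1,0.6,-3,0,0,0]
    - [1,0.1,0.6,-5,0,0,0]
    - [1,0.1,0.6,-5,0,0,0]
    - [1,0.1,0.6,-5,0,0,0]

```text
time: 3.37
tool_pos: [0.5013, 0.3166, 0.0428]
tool_rot: [-3.14, 0.0, 1.674]
contact_force: [-0.9, 0.2, 0.4]
opening: 0.092
grip_force: 0.0
```

Emit:
step_arm:
  commands:
    - [0.3,0,0,0,0,0,0]
    - [0.3,0,0,0,0,0,0]
    - [0.3,0,0,0,0,0,0]
    - [0.3,0,0,0,0,0,0]
    - [0.3,0,0,0,0,0,0]
  grip_force: 15

```text
time: 3.78
tool_pos: [0.5021, 0.3166, 0.0439]
tool_rot: [3.14, -0.0, 1.674]
contact_force: [-0.7, 0.3, 0.8]
opening: 0.0632
grip_force: 0.0
```

Emit:
step_arm:
  commands:
    - [0.3,0,0,0,0,0,0]
    - [0.3,0,0,0,0,0,0]
    - [0.3,0,0,0,0,0,0]
    - [0.3,0,0,0,0,0,0]

```text
time: 4.12
tool_pos: [0.5018, 0.3165, 0.0432]
tool_rot: [3.142, 0.0, 1.674]
contact_force: [-0.9, 0.6, 0.2]
opening: 0.0368
grip_force: 0.0
```

```bash
python3 - <<'E'
from h import *
snap('wrist','w3');s=observe();print(s['time'],s['opening'],s['grip_force'],s['tool_pos'])
E
```

```text
4.1667 0.032326497695026234 0.09985019685700536 [0.50173888 0.3164909  0.04321045]
```

View pics/w3.png

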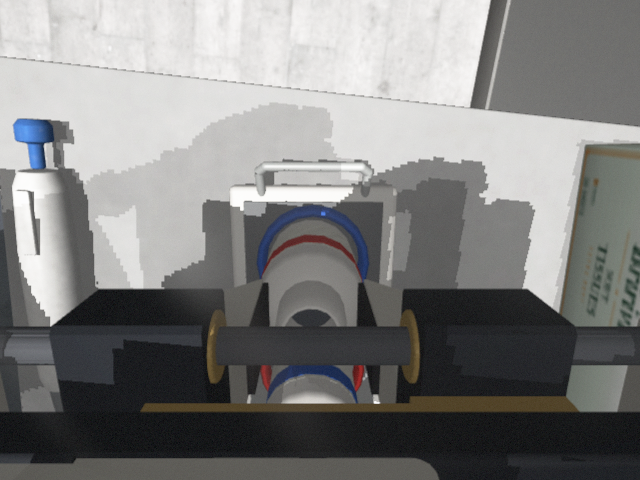

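The bottle stands between the fingers, with its rim hole at about (311,318), and the blue ring spans columns 258–369 with its top at row 207. An opening of 32 mm doesn't match the 46 mm body, so I'll check the geometry.

```bash
python3 - <<'E'
from h import *
m=camera_model('wrist');s=observe()
c=np.array([.502,.3168])
for r,z in [(.0305,.023),(.0255,.023),(.023,.071),(.012,.099),(.0135,.0945),(.0135,.08)]:
    P=[proj(m,(c[0]+r*np.cos(t),c[1]+r*np.sin(t),z)) for t in np.linspace(0,6.28,60)];P=np.array(P);print(r,z,P.min(0).round(),P.max(0).round())
W=np.linalg.inv(m['world_to_cam']);print(W[:3,3],-W[:3,2])
print(proj(m,s['tool_pos']),proj(m,s['tool_pos']+[0,0,.019]),px(m,311,311,.099))
E
```

```text
0.0305 0.023 [257. 206.] [370. 313.]
0.0255 0.023 [266. 215.] [361. 305.]
0.023 0.071 [259. 246.] [367. 346.]
0.012 0.099 [280. 299.] [347. 359.]
0.0135 0.0945 [277. 290.] [350. 356.]
0.0135 0.08 [280. 276.] [347. 337.]
[0.49435595 0.38874874 0.23505465] [ 0.02749871 -0.26703975 -0.9632931 ]
(np.float64(312.68926409757955), np.float64(275.4744273301399)) (np.float64(312.67458422348824), np.float64(290.566224786524)) [0.5004 0.324  0.099 ]
```

Emit:
step_arm:
  commands:
    - [0.3,0,0,0,0,0,0]
    - [0.3,0,0,0,0,0,0]
    - [0.3,0,0,0,0,0,0]
    - [0.3,0,0,0,0,0,0]

```text
time: 4.5
tool_pos: [0.5016, 0.3165, 0.0432]
tool_rot: [-3.141, 0.0, 1.674]
contact_force: [-0.5, 0.2, 1.1]
opening: 0.0294
grip_force: 15.0
```

```bash
python3 - <<'E'
from h import *
snap('wrist','w4',(180,180,460,420),2.8);s=observe();print(s['time'],s['opening'],s['grip_force'],s['tool_pos'],s['contact_force'])
E
```

```text
4.55 0.03014345880123604 15.001958906650543 [0.50159934 0.31649482 0.04319546] [-0.67226471 -0.58778219  0.49083253]
```

View pics/w4.png

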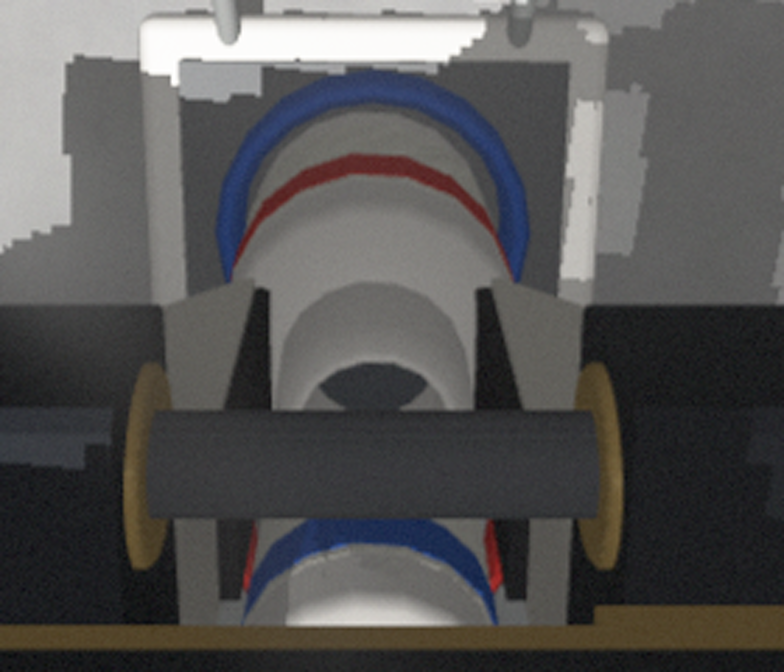

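The pads hold at about 30 mm wide. By their apparent size, the visible fingertips sit near z≈0.075, which is shoulder height, although the reported TCP is 0.043. I'll open, go 1 cm lower and close again to see how wide the grip is.

Emit:
step_arm:
  commands:
    - [0.7,0,0,0,0,0,0]
    - [0.7,0,0,0,0,0,0]
    - [0.7,0,0,0,0,0,0]
    - [0.7,0,0,0,0,0,0]
    - [0.7,0,0,0,0,0,0]

```text
time: 4.97
tool_pos: [0.5018, 0.3165, 0.0433]
tool_rot: [3.141, 0.0, 1.674]
contact_force: [0.8, 0.2, 0.3]
opening: 0.0587
grip_force: 0.0
```

Emit:
step_arm:
  commands:
    - [0.7,0,0,-0.3,0,0,0]
    - [0.7,0,0,-0.6,0,0,0]
    - [0.7,0,0,-0.9,0,0,0]
    - [0.7,0,0,-0.9,0,0,0]
    - [0.7,0,0,-0.9,0,0,0]

```text
time: 5.38
tool_pos: [0.5015, 0.3164, 0.0338]
tool_rot: [-3.141, 0.0, 1.674]
contact_force: [-0.2, -0.1, 0.2]
opening: 0.0643
grip_force: 0.0
```

Emit:
step_arm:
  commands:
    - [0.2,0,0,0,0,0,0]
    - [0.2,0,0,0,0,0,0]
    - [0.2,0,0,0,0,0,0]
    - [0.2,0,0,0,0,0,0]
    - [0.2,0,0,0,0,0,0]

```text
time: 5.8
tool_pos: [0.5017, 0.3165, 0.0344]
tool_rot: [3.142, -0.0, 1.674]
contact_force: [-0.4, 0.2, 0.0]
opening: 0.0446
grip_force: 15.0
```

Emit:
step_arm:
  commands:
    - [0.2,0,0,0,0,0,0]
    - [0.2,0,0,0,0,0,0]

```text
time: 5.97
tool_pos: [0.5017, 0.3165, 0.0344]
tool_rot: [3.142, -0.0, 1.674]
contact_force: [-0.9, -0.1, 0.9]
opening: 0.0449
grip_force: 15.0
```

Emit:
step_arm:
  commands:
    - [0.65,0,0,0,0,0,0]
    - [0.65,0,0,0,0,0,0]
    - [0.65,0,0,-0.4,0,0,0]
    - [0.65,0,0,-0.8,0,0,0]
    - [0.65,0,0,-1.2,0,0,0]

```text
time: 6.38
tool_pos: [0.5017, 0.3164, 0.0217]
tool_rot: [-3.142, 0.0, 1.674]
contact_force: [0.8, -0.1, 0.1]
opening: 0.0597
grip_force: 0.0
```

Emit:
step_arm:
  commands:
    - [0.3,0,0,0,0,0,0]
    - [0.3,0,0,0,0,0,0]
    - [0.3,0,0,0,0,0,0]
    - [0.3,0,0,0,0,0,0]
    - [0.3,0,0,0,0,0,0]

```text
time: 6.8
tool_pos: [0.5017, 0.3165, 0.0222]
tool_rot: [3.142, 0.0, 1.674]
contact_force: [-0.1, -0.3, -1.3]
opening: 0.0458
grip_force: 15.0
```

Emit:
step_arm:
  commands:
    - [0.3,0,0,1,0,0,0]
    - [0.3,0,0,2,0,0,0]
    - [0.3,0,0,2,0,0,0]
    - [0.3,0,0,2,0,0,0]

```text
time: 7.13
tool_pos: [0.5026, 0.3169, 0.0436]
tool_rot: [3.139, -0.001, 1.674]
contact_force: [-0.8, 0.2, -1.3]
opening: 0.0452
grip_force: 15.0
```

```bash
python3 - <<'E'
from h import *
snap('wrist','w5',(180,120,500,420),1.0);s=observe();print(s['time'],s['opening'],s['grip_force'],s['tool_pos'],s['contact_force'])
snap('scene','s5')
a=cv2.imread('pics/full_w5.png')[100:430,120:520]; b=cv2.imread('pics/full_s5.png')[90:420,120:460]
cv2.imwrite('pics/v5.png',np.hstack([a,b]))
E
```

```text
7.1833 0.045166471237222776 14.991096630692482 [0.50207425 0.31666315 0.04294495] [ 0.22690116 -0.34728397 -1.10857955]
```

View pics/v5.png

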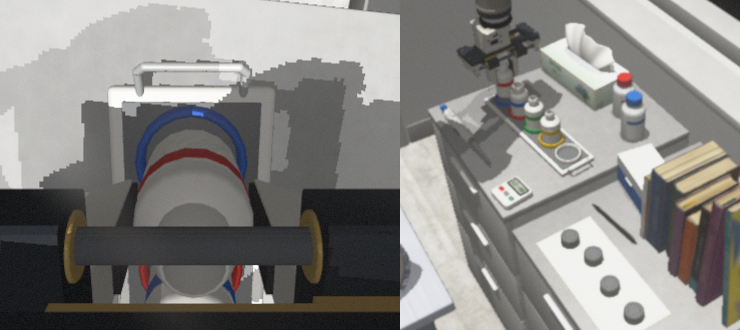

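The bottle is lifted and held, with the blue ring left empty beneath it. Next I carry it over the others to the white ring.

Emit:
step_arm:
  commands:
    - [0.3,0,0,4,0,0,0]
    - [0.3,0,0,8,0,0,0]
    - [0.3,0.4,-3.75,8,0,0,0]
    - [0.3,0.75,-7.5,8,0,0,0]
    - [0.3,1.1,-11.25,8,0,0,0]

```text
time: 7.65
tool_pos: [0.5126, 0.2033, 0.1227]
tool_rot: [3.14, 0.0, 1.676]
contact_force: [0.4, -0.5, -1.0]
opening: 0.0453
grip_force: 15.0
```

Emit:
step_arm:
  commands:
    - [0.3,0.4,-3.75,0,0,0,0]
    - [0.3,0.75,-7.5,0,0,0,0]
    - [0.3,1.1,-11.25,0,0,0,0]
    - [0.3,1.5,-15,0,0,0,0]
    - [0.3,1.5,-15,0,0,0,0]

```text
time: 8.07
tool_pos: [0.5283, 0.0479, 0.122]
tool_rot: [-3.142, 0.003, 1.669]
contact_force: [0.2, -0.2, -1.9]
opening: 0.0453
grip_force: 15.0
```

Emit:
step_arm:
  commands:
    - [0.3,0,0,0,0,0,0]
    - [0.3,0,0,-3,0,0,0]
    - [0.3,0,0,-6,0,0,0]
    - [0.3,0,0,-6,0,0,0]
    - [0.3,0,0,-6,0,0,0]

```text
time: 8.48
tool_pos: [0.5263, 0.0553, 0.0613]
tool_rot: [-3.138, -0.001, 1.675]
contact_force: [-0.3, 0.5, 0.6]
opening: 0.0455
grip_force: 15.0
```

```bash
python3 - <<'E'
from h import *
m=camera_model('wrist');snap('wrist','w6',(180,120,500,420),1.8);s=observe();print(s['time'],s['opening'],s['grip_force'],s['tool_pos'],s['contact_force'])
c=(.528,.054)
for c in [(.5283,.0539)]:
    P=np.array([proj(m,(c[0]+.0305*np.cos(t),c[1]+.0305*np.sin(t),.023)) for t in np.linspace(0,6.28,60)]);print((P.min(0)-[180,120])*1.8,(P.max(0)-[180,120])*1.8)
E
```

```text
8.5333 0.04506556125441935 14.992186836898327 [0.52781858 0.05510903 0.06276418] [ 0.4968316   0.17061019 -0.45828283]
[150.47555425 149.32990643] [339.35817675 329.38471829]
```

View pics/w6.png

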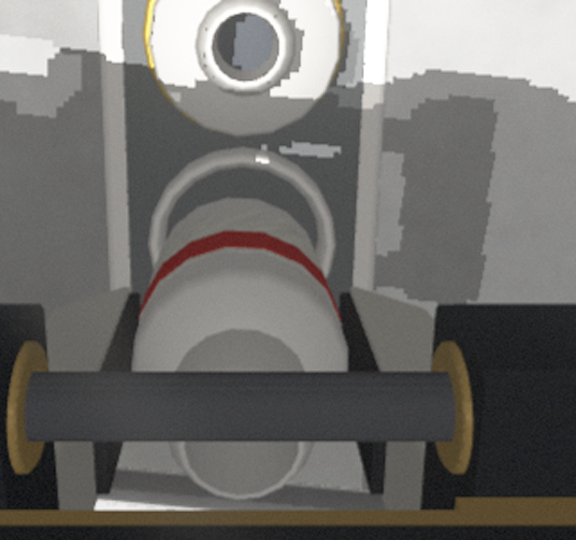

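The white ring spans columns 149–335 with its top at row 148 in the crop, so it is centred within 1 mm of the bottle. I'm lowering it.

Emit:
step_arm:
  commands:
    - [0.3,0,0,-1.5,0,0,0]
    - [0.3,0,0,-2.5,0,0,0]
    - [0.3,0,0,-3.1,0,0,0]
    - [0.3,0,0,-3.6,0,0,0]
    - [0.3,0,0,-3.9,0,0,0]

```text
time: 8.95
tool_pos: [0.5279, 0.0542, 0.0232]
tool_rot: [3.141, 0.0, 1.674]
contact_force: [-0.3, -0.5, -2.1]
opening: 0.0452
grip_force: 15.0
```

Emit:
step_arm:
  commands:
    - [0.3,0,0,0,0,0,0]
    - [0.3,0,0,-0.1,0,0,0]
    - [0.3,0,0,-0.1,0,0,0]

```text
time: 9.2
tool_pos: [0.528, 0.054, 0.0225]
tool_rot: [3.141, 0.0, 1.674]
contact_force: [-0.8, -0.2, -2.1]
opening: 0.0452
grip_force: 15.0
```

Emit:
step_arm:
  commands:
    - [0.8,0,0,0,0,0,0]
    - [0.8,0,0,0,0,0,0]
    - [0.8,0,0,0,0,0,0]
    - [0.8,0,0,0,0,0,0]
    - [0.8,0,0,0,0,0,0]

```text
time: 9.62
tool_pos: [0.5279, 0.054, 0.0224]
tool_rot: [3.141, 0.0, 1.674]
contact_force: [1.0, -0.3, -0.1]
opening: 0.0722
grip_force: 0.0
```

Emit:
step_arm:
  commands:
    - [0.8,0,0,3,0,0,0]
    - [0.8,0,0,6,0,0,0]
    - [0.8,0,0,9,0,0,0]
    - [0.8,-0.4,3.9,9,0,0,0]
    - [0.8,-0.8,7.8,9,0,0,0]

```text
time: 10.03
tool_pos: [0.5216, 0.1315, 0.1146]
tool_rot: [3.136, 0.0, 1.669]
contact_force: [1.3, 0.4, -0.9]
opening: 0.0734
grip_force: 0.0
```

Emit:
step_arm:
  commands:
    - [0.8,-0.4,4,0,0,0,0]
    - [0.8,-0.8,8,0,0,0,0]
    - [0.8,-1.2,11.9,0,0,0,0]
    - [0.8,-1.2,11.9,0,0,0,0]
    - [0.8,-1.2,11.9,0,0,0,0]

```text
time: 10.45
tool_pos: [0.507, 0.2528, 0.1121]
tool_rot: [-3.142, 0.0, 1.678]
contact_force: [0.0, -0.3, 0.3]
opening: 0.0734
grip_force: 0.0
```

```bash
python3 - <<'E'
from h import *
m=camera_model('wrist');snap('wrist','w7');s=observe();print(s['time'],s['opening'],s['tool_pos'],s['contact_force'])
a=cv2.imread('pics/full_w7.png')
snap('top','t7');b=cv2.imread('pics/full_t7.png')[200:290,140:330];b=cv2.resize(b,(380,180));a[:180,:380]=b;cv2.imwrite('pics/v7.png',a)
for r,c,z in [(.0305,(.5083,.2514),.023),(.0125,(.5083,.2514),.099),(.0305,(.5018,.3167),.023)]:
    P=np.array([proj(m,(c[0]+r*np.cos(t),c[1]+r*np.sin(t),z)) for t in np.linspace(0,6.28,60)]);print(P.min(0).round(),P.max(0).round())
E
```

```text
10.5 0.07346080781706961 [0.50739562 0.25131907 0.11204994] [ 0.4041492  -0.38504521  0.3831097 ]
[271. 189.] [358. 273.]
[291. 246.] [339. 292.]
[269.  86.] [362. 182.]
```

View pics/v7.png

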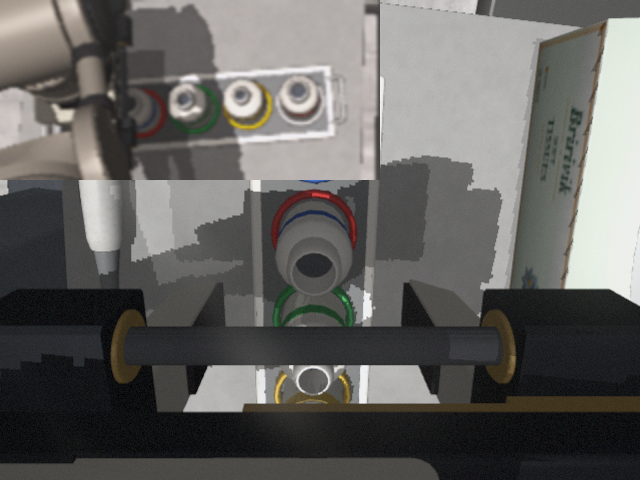

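The red ring spans columns 272–358 with its top at row 190, as predicted, and the blue bottle's rim is at (314,266). The red bottle stands upright in the white ring. I'm grasping blue and carrying it to the blue ring.

Emit:
step_arm:
  commands:
    - [0.8,0,0,-3,0,0,0]
    - [0.8,0,0,-6,0,0,0]
    - [0.8,0,0,-9,0,0,0]
    - [0.8,0,0,-9,0,0,0]
    - [0.8,0,0,-9,0,0,0]

```text
time: 10.97
tool_pos: [0.5072, 0.2492, 0.0215]
tool_rot: [-3.138, 0.001, 1.672]
contact_force: [0.6, 1.0, 0.1]
opening: 0.0735
grip_force: 0.0
```

Emit:
step_arm:
  commands:
    - [0.3,0,0,0,0,0,0]
    - [0.3,0,0,0,0,0,0]
    - [0.3,0,0,0,0,0,0]
    - [0.3,0,0,0,0,0,0]
    - [0.3,0,0,0,0,0,0]

```text
time: 11.38
tool_pos: [0.5082, 0.2512, 0.0232]
tool_rot: [3.14, -0.0, 1.674]
contact_force: [-1.7, 0.3, 3.6]
opening: 0.0453
grip_force: 15.1
```

Emit:
step_arm:
  commands:
    - [0.3,0,0,0,0,0,0]
    - [0.3,0,0,0,0,0,0]
    - [0.3,0,0,2,0,0,0]
    - [0.3,0,0,4,0,0,0]
    - [0.3,0,0,4,0,0,0]

```text
time: 11.8
tool_pos: [0.5098, 0.2518, 0.0655]
tool_rot: [3.136, -0.001, 1.674]
contact_force: [1.3, -0.4, -0.5]
opening: 0.0453
grip_force: 15.0
```

Emit:
step_arm:
  commands:
    - [0.3,-0.2,2.2,1,0,0,0]
    - [0.3,-0.45,4.4,1,0,0,0]
    - [0.3,-0.65,6.55,1,0,0,0]
    - [0.3,-0.65,6.55,0,0,0,0]
    - [0.3,-0.65,6.55,0,0,0,0]

```text
time: 12.22
tool_pos: [0.4995, 0.3167, 0.0597]
tool_rot: [-3.138, 0.001, 1.676]
contact_force: [-0.7, -2.0, -2.1]
opening: 0.0452
grip_force: 15.0
```

```bash
python3 - <<'E'
from h import *
m=camera_model('wrist');snap('wrist','w8',(180,120,500,420),1.8);s=observe();print(s['time'],s['opening'],s['grip_force'],s['tool_pos'],s['contact_force'])
im=cv2.imread('pics/full_w8.png').astype(int);B=(im[:,:,0]>im[:,:,2]+50)&(im[:,:,0]>im[:,:,1]+30);B[300:]=0;ys,xs=np.nonzero(B)
print('blue',xs.min(),xs.max(),ys.min(),np.bincount(xs,minlength=640)[200:460:10])
for r,c,z in [(.0305,(.5018,.3167),.023)]:
    P=np.array([proj(m,(c[0]+r*np.cos(t),c[1]+r*np.sin(t),z)) for t in np.linspace(0,6.28,60)]);print(P.min(0).round(),P.max(0).round())
E
```

```text
12.2667 0.04509319303918042 14.992714561522007 [0.4997423  0.31589276 0.06021515] [-0.19182483 -0.64901396 -1.45792475]
blue 40 368 119 [ 0  0  0  0  0  0  0 24  7  6  6  5  8  8  6  7 27  0  0  0  0  0  0  0
  0  0]
[264. 201.] [370. 302.]
```

Emit:
step_arm:
  commands:
    - [0.3,0,0,0,0,0,0]
    - [0.3,0,0,-1.5,0,0,0]
    - [0.3,0,0,-2.5,0,0,0]
    - [0.3,0,0,-3.2,0,0,0]
    - [0.3,0,0,-3.8,0,0,0]

```text
time: 12.68
tool_pos: [0.501, 0.3157, 0.0233]
tool_rot: [-3.14, 0.001, 1.673]
contact_force: [-1.1, 0.3, 2.9]
opening: 0.0451
grip_force: 15.0
```

Emit:
step_arm:
  commands:
    - [0.3,0,0,-0.1,0,0,0]
    - [0.3,0,0,-0.1,0,0,0]
    - [0.3,0,0,-0.1,0,0,0]

```text
time: 12.93
tool_pos: [0.5015, 0.3164, 0.0233]
tool_rot: [3.141, -0.0, 1.674]
contact_force: [-0.3, -0.8, -1.7]
opening: 0.0451
grip_force: 15.0
```

Emit:
step_arm:
  commands:
    - [0.8,0,0,0,0,0,0]
    - [0.8,0,0,0,0,0,0]
    - [0.8,0,0,0,0,0,0]
    - [0.8,0,0,0,0,0,0]
    - [0.8,0,0,0,0,0,0]

```text
time: 13.35
tool_pos: [0.5014, 0.3166, 0.0234]
tool_rot: [3.141, -0.0, 1.674]
contact_force: [-0.3, 0.2, 0.5]
opening: 0.0719
grip_force: 0.0
```

Emit:
step_arm:
  commands:
    - [0.8,0,0,3,0,0,0]
    - [0.8,0,0,6,0,0,0]
    - [0.8,0,0,9,0,0,0]
    - [0.8,0.4,-3.9,9,0,0,0]
    - [0.8,0.8,-7.8,9,0,0,0]

```text
time: 13.77
tool_pos: [0.5103, 0.2396, 0.1155]
tool_rot: [3.136, -0.001, 1.678]
contact_force: [1.2, -0.5, -1.1]
opening: 0.0737
grip_force: 0.0
```

Emit:
step_arm:
  commands:
    - [0.8,0.4,-3.9,0,0,0,0]
    - [0.8,0.8,-7.8,0,0,0,0]
    - [0.8,1.2,-11.7,0,0,0,0]
    - [0.8,1.6,-15.6,0,0,0,0]
    - [0.8,1.8,-18.4,0,0,0,0]

```text
time: 14.18
tool_pos: [0.5275, 0.0515, 0.1135]
tool_rot: [3.141, 0.001, 1.673]
contact_force: [0.3, -0.1, 0.1]
opening: 0.0734
grip_force: 0.0
```

Emit:
step_arm:
  commands:
    - [0.8,0,0,0,0,0,0]
    - [0.8,0,0,-3,0,0,0]
    - [0.8,0,0,-6,0,0,0]
    - [0.8,0,0,-9,0,0,0]
    - [0.8,0,0,-9,0,0,0]

```text
time: 14.6
tool_pos: [0.5233, 0.055, 0.0185]
tool_rot: [-3.132, -0.001, 1.674]
contact_force: [-0.9, 0.3, -0.3]
opening: 0.0734
grip_force: 0.0
```

Emit:
step_arm:
  commands:
    - [0.3,0,0,0,0,0,0]
    - [0.3,0,0,0,0,0,0]
    - [0.3,0,0,0,0,0,0]
    - [0.3,0,0,0,0,0,0]
    - [0.3,0,0,0,0,0,0]

```text
time: 15.02
tool_pos: [0.5281, 0.0546, 0.0247]
tool_rot: [3.139, 0.0, 1.674]
contact_force: [-0.7, 0.7, 3.5]
opening: 0.0454
grip_force: 15.1
```

Emit:
step_arm:
  commands:
    - [0.3,0,0,0,0,0,0]
    - [0.3,0,0,0,0,0,0]
    - [0.3,0,0,0,0,0,0]

```text
time: 15.27
tool_pos: [0.528, 0.0545, 0.0246]
tool_rot: [3.139, 0.0, 1.674]
contact_force: [-1.4, -0.7, 7.0]
opening: 0.0452
grip_force: 15.0
```

Emit:
step_arm:
  commands:
    - [0.3,0,0,3.5,0,0,0]
    - [0.3,0,0,7,0,0,0]
    - [0.3,0,0,10.2,0,0,0]
    - [0.3,0,0,10.2,0,0,0]
    - [0.3,-0.4,4,10.2,0,0,0]

```text
time: 15.68
tool_pos: [0.526, 0.0898, 0.1275]
tool_rot: [3.136, 0.003, 1.668]
contact_force: [0.9, 0.1, -2.3]
opening: 0.0449
grip_force: 15.0
```

Emit:
step_arm:
  commands:
    - [0.3,-0.4,4,0,0,0,0]
    - [0.3,-0.8,8,0,0,0,0]
    - [0.3,-1.2,12,0,0,0,0]
    - [0.3,-1.55,15.7,0,0,0,0]
    - [0.3,-1.55,15.7,0,0,0,0]

```text
time: 16.1
tool_pos: [0.5061, 0.2576, 0.1247]
tool_rot: [-3.141, -0.003, 1.679]
contact_force: [-0.8, -0.7, -2.2]
opening: 0.0452
grip_force: 15.0
```

Emit:
step_arm:
  commands:
    - [0.3,0,0,0,0,0,0]
    - [0.3,0,0,-3,0,0,0]
    - [0.3,0,0,-6,0,0,0]
    - [0.3,0,0,-6,0,0,0]
    - [0.3,0,0,-6,0,0,0]

```text
time: 16.52
tool_pos: [0.5067, 0.25, 0.0641]
tool_rot: [-3.138, 0.001, 1.672]
contact_force: [0.4, 0.3, -1.4]
opening: 0.0452
grip_force: 15.0
```

```bash
python3 - <<'E'
from h import *
m=camera_model('wrist');snap('wrist','w9',(180,120,500,420),1.8);s=observe();print(s['time'],s['opening'],s['grip_force'],s['tool_pos'],s['contact_force'])
im=cv2.imread('pics/full_w9.png').astype(int);B=(im[:,:,2]>im[:,:,0]+60)&(im[:,:,2]>im[:,:,1]+60);B[300:]=0;ys,xs=np.nonzero(B)
print('red',xs.min(),xs.max(),ys.min(),[(x,ys[xs==x].min(),(xs==x).sum()) for x in range(250,390,10) if (xs==x).any()])
for r,c,z in [(.0305,(.5083,.2514),.023)]:
    P=np.array([proj(m,(c[0]+r*np.cos(t),c[1]+r*np.sin(t),z)) for t in np.linspace(0,6.28,60)]);print(P.min(0).round(),P.max(0).round())
E
```

```text
16.5667 0.04546971382185781 14.992995467036963 [0.50817345 0.25060241 0.06574547] [ 0.62373888  0.30026503 -0.35522659]
red 265 365 198 [(270, np.int64(229), np.int64(25)), (280, np.int64(216), np.int64(6)), (290, np.int64(208), np.int64(6)), (300, np.int64(204), np.int64(5)), (310, np.int64(198), np.int64(8)), (320, np.int64(199), np.int64(9)), (330, np.int64(201), np.int64(8)), (340, np.int64(208), np.int64(5)), (350, np.int64(215), np.int64(6)), (360, np.int64(227), np.int64(31))]
[264. 197.] [368. 297.]
```

Emit:
step_arm:
  commands:
    - [0.3,0,0,-1.5,0,0,0]
    - [0.3,0,0,-2.5,0,0,0]
    - [0.3,0,0,-3.2,0,0,0]
    - [0.3,0,0,-3.8,0,0,0]
    - [0.3,0,0,-4,0,0,0]

```text
time: 16.98
tool_pos: [0.5076, 0.2513, 0.0248]
tool_rot: [-3.141, 0.0, 1.674]
contact_force: [-0.6, -1.2, -0.3]
opening: 0.0453
grip_force: 15.0
```

Emit:
step_arm:
  commands:
    - [0.3,0,0,0,0,0,0]
    - [0.3,0,0,-0.1,0,0,0]
    - [0.3,0,0,-0.2,0,0,0]
    - [0.3,0,0,-0.2,0,0,0]

```text
time: 17.32
tool_pos: [0.5082, 0.2516, 0.0247]
tool_rot: [3.14, -0.0, 1.674]
contact_force: [-1.8, -2.1, 7.0]
opening: 0.0453
grip_force: 15.0
```

Emit:
step_arm:
  commands:
    - [0.8,0,0,0,0,0,0]
    - [0.8,0,0,0,0,0,0]
    - [0.8,0,0,0,0,0,0]
    - [0.8,0,0,0,0,0,0]
    - [0.8,0,0,0,0,0,0]

```text
time: 17.73
tool_pos: [0.5078, 0.2516, 0.0232]
tool_rot: [3.141, 0.0, 1.674]
contact_force: [-0.0, -0.8, 0.3]
opening: 0.0718
grip_force: 0.0
```

Emit:
step_arm:
  commands:
    - [0.8,0,0,4,0,0,0]
    - [0.8,0,0,8,0,0,0]
    - [0.8,0,0,12,0,0,0]
    - [0.8,-0.8,-3.9,12,0,0,0]
    - [0.8,-1.6,-7.8,12,0,0,0]

```text
time: 18.15
tool_pos: [0.4935, 0.1743, 0.1459]
tool_rot: [3.135, -0.001, 1.678]
contact_force: [0.5, -1.0, -0.8]
opening: 0.0733
grip_force: 0.0
```

Emit:
step_arm:
  commands:
    - [0.8,-1,-4,0,0,0,0]
    - [0.8,-2,-8,0,0,0,0]
    - [0.8,-3,-12,0,0,0,0]
    - [0.8,-4,-16,0,0,0,0]
    - [0.8,-5,-20,0,0,0,0]

```text
time: 18.57
tool_pos: [0.441, -0.0281, 0.1434]
tool_rot: [3.141, 0.0, 1.674]
contact_force: [1.0, 0.4, 0.0]
opening: 0.0737
grip_force: 0.0
```

Emit:
step_arm:
  commands:
    - [0.8,-0.8,-3.2,0,0,0,0]
    - [0.8,-1.6,-6.4,0,0,0,0]
    - [0.8,-2.5,-9.5,0,0,0,0]
    - [0.8,-3.4,-12.8,0,0,0,0]
    - [0.8,-3.4,-12.8,0,0,0,0]

```text
time: 18.98
tool_pos: [0.4069, -0.1594, 0.1434]
tool_rot: [3.141, 0.002, 1.669]
contact_force: [0.1, -0.0, 0.9]
opening: 0.0737
grip_force: 0.0
```

Emit:
step_arm:
  commands:
    - [0.8,0,0,0,0,0,0]
    - [0.8,0,0,0,0,0,0]
    - [0.8,0,0,0,0,0,0]

```text
time: 19.23
tool_pos: [0.4079, -0.1534, 0.1432]
tool_rot: [3.142, -0.0, 1.675]
contact_force: [-0.4, 0.3, -0.5]
opening: 0.0734
grip_force: 0.0
```

```bash
python3 - <<'E'
from h import *
m=camera_model('wrist');snap('wrist','w10');s=observe();print(s['time'],s['tool_pos'],s['tool_rot'],s['contact_force'])
snap('top','t10');a=cv2.imread('pics/full_w10.png');b=cv2.imread('pics/full_t10.png')[220:340,150:490]
b2=cv2.resize(b,(640,226));cv2.imwrite('pics/v10.png',np.vstack([a[:370],b2]))
E
```

```text
19.2833 [ 0.40800577 -0.15331914  0.14321626] [ 3.14152752e+00 -2.87608286e-04  1.67555801e+00] [-0.13317159  0.1768119  -1.46298978]
```

View pics/v10.png

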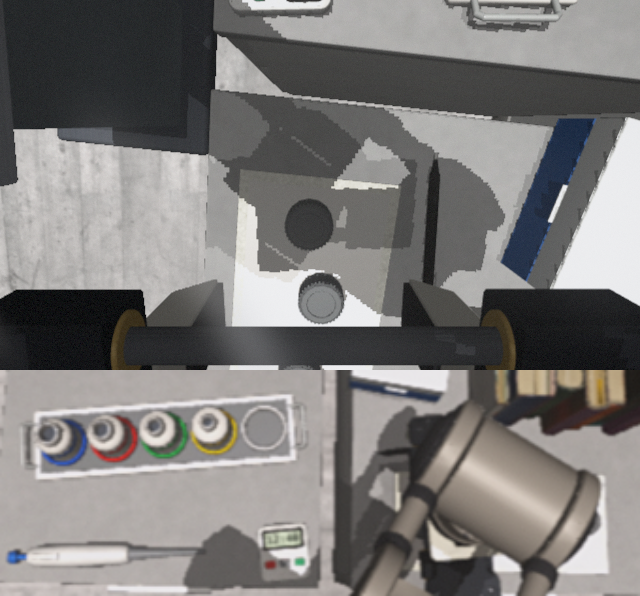

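The bottles now all stand in their own rings. In the wrist view, cap 1 is at (309,224) and cap 2 at (321,301).

```bash
python3 - <<'E'
from h import *
m=camera_model('wrist')
for z in (.026,.0): print(px(m,309,225,z),px(m,321,302,z), np.linalg.norm(px(m,285,225,z)-px(m,333,225,z)))
E
```

```text
[ 0.4055 -0.1568  0.026 ] [ 0.4217 -0.2194  0.026 ] 0.03669727510320081
[ 0.406  -0.1632  0.    ] [ 0.4235 -0.231   0.    ] 0.03982210441450831
```

Emit:
step_arm:
  commands:
    - [0.65,-0.2,-0.35,-3,0,0,0]
    - [0.65,-0.2,-0.35,-6,0,0,0]
    - [0.65,-0.2,-0.35,-9,0,0,0]
    - [0.65,-0.2,-0.35,-12,0,0,0]
    - [0.65,-0.2,-0.35,-12,0,0,0]

```text
time: 19.75
tool_pos: [0.4029, -0.1553, 0.0192]
tool_rot: [-3.134, -0.006, 1.675]
contact_force: [-1.3, 0.3, 0.2]
opening: 0.0598
grip_force: 0.0
```

Emit:
step_arm:
  commands:
    - [0.65,0,0,0,0,0,0]
    - [0.65,0,0,-0.4,0,0,0]
    - [0.65,0,0,-0.8,0,0,0]
    - [0.65,0,0,-1.2,0,0,0]
    - [0.65,0,0,-1.2,0,0,0]

```text
time: 20.17
tool_pos: [0.406, -0.1581, 0.0116]
tool_rot: [3.141, 0.001, 1.674]
contact_force: [-0.6, 0.5, -0.5]
opening: 0.0594
grip_force: 0.0
```

```bash
python3 - <<'E'
from h import *
m=camera_model('wrist');snap('wrist','w11',(160,180,470,420),2.5);s=observe();print(s['time'],s['opening'],s['tool_pos'],s['contact_force'])
print(px(m,309,225,.026))
for z in (.026,.002):
  P=np.array([proj(m,(.4055+.019*np.cos(t),-.157+.019*np.sin(t),z)) for t in np.linspace(0,6.28,60)]);print(P.min(0).round(),P.max(0).round())
E
```

```text
20.2167 0.05988028662318284 [ 0.40595459 -0.15808459  0.01163427] [ 0.04968747 -0.16217428  0.06875169]
[ 0.4014 -0.1293  0.026 ]
[270. 245.] [353. 322.]
[275. 231.] [349. 301.]
```

View pics/w11.png

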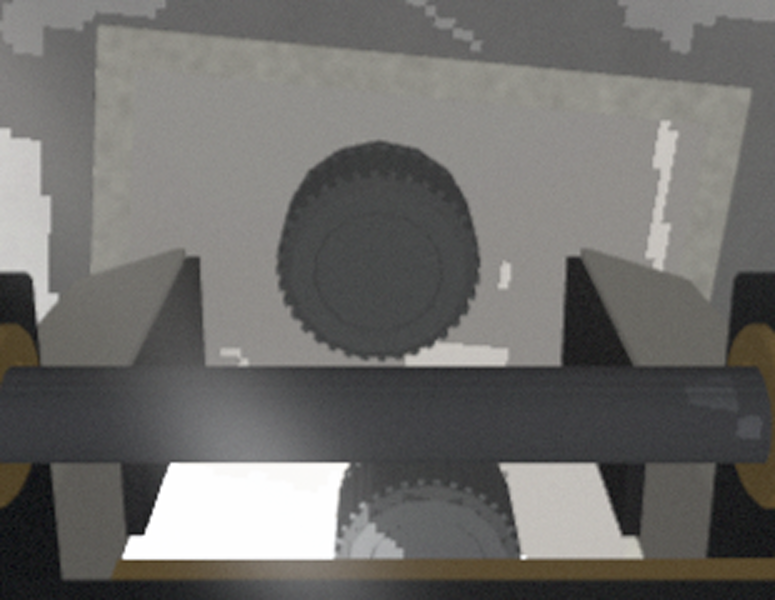

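The cap's top is centred at px (311,287), laterally right under the grasp point. The fingertips are clearly above it, so the visible tips really are about 34 mm above the reported TCP. I'm going down carefully, watching the force.

Emit:
step_arm:
  commands:
    - [0.65,0,0,-0.8,0,0,0]
    - [0.65,0,0,-1.6,0,0,0]
    - [0.65,0,0,-2.4,0,0,0]
    - [0.65,0,0,-2.4,0,0,0]

```text
time: 20.55
tool_pos: [0.4047, -0.1574, -0.0144]
tool_rot: [-3.139, -0.002, 1.674]
contact_force: [0.0, 0.6, 0.5]
opening: 0.0597
grip_force: 0.0
```

Emit:
step_arm:
  commands:
    - [0.65,0,0,-0.4,0,0,0]
    - [0.65,0,0,-0.8,0,0,0]
    - [0.65,0,0,-0.8,0,0,0]

```text
time: 20.8
tool_pos: [0.4054, -0.1578, -0.0214]
tool_rot: [-3.141, -0.001, 1.674]
contact_force: [-0.4, 1.3, 0.1]
opening: 0.0597
grip_force: 0.0
```

Emit:
step_arm:
  commands:
    - [0.25,0,0,0,0,0,0]
    - [0.25,0,0,0,0,0,0]
    - [0.25,0,0,0,0,0,0]
    - [0.25,0,0,0,0,0,0]
    - [0.25,0,0,0,0,0,0]

```text
time: 21.22
tool_pos: [0.4059, -0.1581, -0.0206]
tool_rot: [3.141, 0.0, 1.674]
contact_force: [0.2, -0.3, 1.8]
opening: 0.0374
grip_force: 15.0
```

Emit:
step_arm:
  commands:
    - [0.25,0,0,4,0,0,0]
    - [0.25,0,0,8,0,0,0]
    - [0.25,0,0,12,0,0,0]
    - [0.25,0.8,3.9,13,0,0,0]
    - [0.25,1.6,7.8,13,0,0,0]

```text
time: 21.63
tool_pos: [0.4242, -0.0815, 0.1129]
tool_rot: [3.134, 0.004, 1.669]
contact_force: [0.6, -0.6, -0.2]
opening: 0.0377
grip_force: 15.0
```

Emit:
step_arm:
  commands:
    - [0.25,0.8,4,0,0,0,0]
    - [0.25,1.6,8,0,0,0,0]
    - [0.25,2.4,12,0,0,0,0]
    - [0.25,3.2,16,0,0,0,0]
    - [0.25,4,20,0,0,0,0]

```text
time: 22.05
tool_pos: [0.4616, 0.1221, 0.1094]
tool_rot: [3.141, 0.0, 1.674]
contact_force: [0.6, -0.3, -0.5]
opening: 0.0374
grip_force: 15.0
```

Emit:
step_arm:
  commands:
    - [0.25,0.8,4,0,0,0,0]
    - [0.25,1.6,8,0,0,0,0]
    - [0.25,2.4,12,0,0,0,0]
    - [0.25,3.2,16,0,0,0,0]
    - [0.25,4,19.6,0,0,0,0]

```text
time: 22.47
tool_pos: [0.5014, 0.3186, 0.1092]
tool_rot: [3.141, -0.0, 1.675]
contact_force: [0.7, -0.4, -0.3]
opening: 0.0374
grip_force: 15.0
```

Emit:
step_arm:
  commands:
    - [0.25,0,0,0,0,0,0]
    - [0.25,0,0,0,0,0,0]
    - [0.25,0,0,0,0,0,0]

```text
time: 22.72
tool_pos: [0.5012, 0.3156, 0.1088]
tool_rot: [-3.14, 0.001, 1.674]
contact_force: [0.4, 0.2, 0.6]
opening: 0.0374
grip_force: 15.0
```

```bash
python3 - <<'E'
from h import *
m=camera_model('wrist');snap('wrist','w12',(160,150,470,420),2.2);s=observe();print(s['time'],s['opening'],s['tool_pos'],s['tool_rot'],s['contact_force'])
E
```

```text
22.7667 0.03742439215373158 [0.50133818 0.31500926 0.1090004 ] [-3.14067825e+00  7.13699442e-04  1.67329814e+00] [-0.43303729 -0.88152411 -0.00709894]
```

View pics/w12.png

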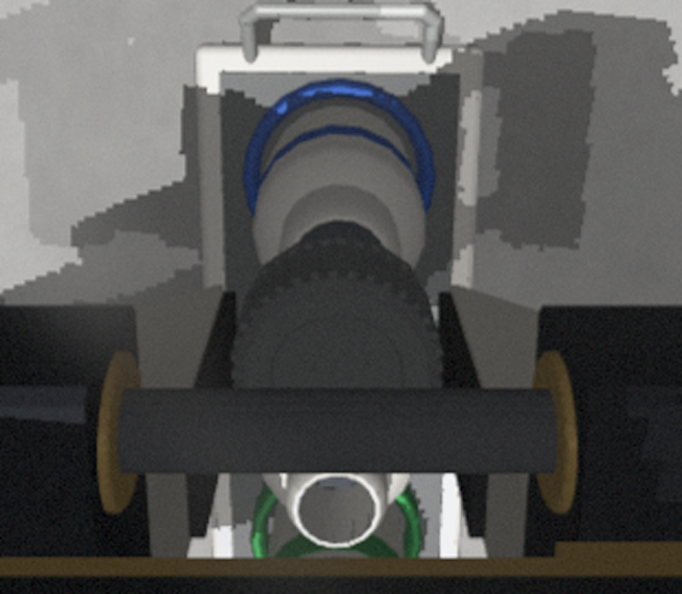

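The cap is held level above the blue bottle, with both centred near crop column 338–340. I'm starting the gentle descent.

Emit:
step_arm:
  commands:
    - [0.25,0,0.15,-1.5,0,0,0]
    - [0.25,0,0.15,-2.8,0,0,0]
    - [0.25,0,0.15,-2.8,0,0,0]
    - [0.25,0,0.15,-2.8,0,0,0]
    - [0.25,0,0.15,-2.8,0,0,0]

```text
time: 23.18
tool_pos: [0.5023, 0.3168, 0.0821]
tool_rot: [3.141, -0.0, 1.673]
contact_force: [0.2, 0.5, 0.1]
opening: 0.0373
grip_force: 15.0
```

Emit:
step_arm:
  commands:
    - [0.25,0,0,-0.2,0,0,0]
    - [0.25,0,0,-0.4,0,0,0]
    - [0.25,0,0,-0.6,0,0,0]
    - [0.25,0,0,-0.7,0,0,0]
    - [0.25,0,0,-0.7,0,0,0]

```text
time: 23.6
tool_pos: [0.5024, 0.3182, 0.0757]
tool_rot: [3.139, -0.001, 1.674]
contact_force: [-2.8, 1.0, 7.4]
opening: 0.0374
grip_force: 15.0
```

Emit:
step_arm:
  commands:
    - [0.25,0,0,-0.1,0,0,0]
    - [0.25,0,0,-0.2,0,0,0]
    - [0.25,0,0,-0.2,0,0,0]

```text
time: 23.85
tool_pos: [0.5027, 0.3188, 0.0746]
tool_rot: [3.138, -0.002, 1.674]
contact_force: [-2.8, 1.4, 11.4]
opening: 0.0373
grip_force: 15.1
```

Emit:
step_arm:
  commands:
    - [0.25,-0.1,0.25,0.6,0,0,0]
    - [0.25,-0.1,0.25,0.6,0,0,0]
    - [0.25,-0.1,0.25,0.2,0,0,0]
    - [0.25,-0.1,0.25,0,0,0,0]
    - [0.25,-0.1,0.25,0,0,0,0]

```text
time: 24.27
tool_pos: [0.5016, 0.3209, 0.0731]
tool_rot: [3.139, -0.002, 1.674]
contact_force: [-0.8, 1.4, 7.7]
opening: 0.0372
grip_force: 15.0
```

Emit:
step_arm:
  commands:
    - [0.25,0,0,-0.1,0,0,0]
    - [0.25,0,0,-0.1,0,0,0]

```text
time: 24.43
tool_pos: [0.5019, 0.3211, 0.0726]
tool_rot: [3.138, -0.002, 1.674]
contact_force: [-1.7, 1.9, 11.0]
opening: 0.0375
grip_force: 15.0
```

Emit:
step_arm:
  commands:
    - [0.25,0,0.25,0.5,0,0,0]
    - [0.25,0,0.25,0.5,0,0,0]
    - [0.25,0,0.25,0.1,0,0,0]
    - [0.25,0,0.25,0,0,0,0]
    - [0.25,0,0.25,0,0,0,0]

```text
time: 24.85
tool_pos: [0.5012, 0.3231, 0.0717]
tool_rot: [3.14, -0.001, 1.674]
contact_force: [-2.7, 0.6, 8.1]
opening: 0.0373
grip_force: 15.0
```

Emit:
step_arm:
  commands:
    - [0.25,0,0,-0.15,0,0,0]
    - [0.25,0,0,-0.15,0,0,0]

```text
time: 25.02
tool_pos: [0.5015, 0.3235, 0.0709]
tool_rot: [3.139, -0.002, 1.674]
contact_force: [-1.9, 2.1, 11.7]
opening: 0.0376
grip_force: 15.0
```

Emit:
step_arm:
  commands:
    - [0.25,0,-0.2,1,0,0,0]
    - [0.25,0,-0.6,2.5,0,0,0]
    - [0.25,0,-0.8,3.9,0,0,0]
    - [0.25,0,-0.8,3.9,0,0,0]
    - [0.25,0,-0.8,3.9,0,0,0]
  grip_force: 25

```text
time: 25.43
tool_pos: [0.5009, 0.3143, 0.1086]
tool_rot: [3.141, 0.0, 1.673]
contact_force: [0.4, 0.4, -0.6]
opening: 0.0371
grip_force: 25.0
```

Emit:
step_arm:
  commands:
    - [0.25,0,0,0,0,0,0]
    - [0.25,0,0,0,0,0,0]

```text
time: 25.6
tool_pos: [0.5, 0.3142, 0.1074]
tool_rot: [-3.139, 0.001, 1.674]
contact_force: [0.4, -0.3, -0.7]
opening: 0.0373
grip_force: 25.0
```

```bash
python3 - <<'E'
from h import *
m=camera_model('wrist');snap('wrist','w13');s=observe();print(s['time'],s['opening'],s['tool_pos'],s['tool_rot'],s['contact_force'])
a=cv2.imread('pics/full_w12.png',0).astype(np.float32);b=cv2.imread('pics/full_w13.png',0).astype(np.float32)
ra=a[285:324,274:352];rb=b[285:324,274:352];print(cv2.phaseCorrelate(ra,rb),abs(ra-rb).mean())
T=a[288:320,280:346];r=cv2.matchTemplate(b[270:330,268:358],T,cv2.TM_CCOEFF_NORMED);print(r.max(),np.unravel_index(r.argmax(),r.shape),'expected (18,12)')
# rim location of blue bottle in both
print(m['cx'])
for n,im in(('12',a),('13',b)): print(n,[int(x) for x in im[236:300:3,313]])
E
```

```text
25.65 0.037445350467234476 [0.50011963 0.31424426 0.10751193] [-3.13961701e+00  7.51469756e-04  1.67383182e+00] [-0.18537125  0.76602678 -0.17571337]
((-0.3942980393336626, 0.7364804429937557), 0.47050573259592054) 6.7363577
0.32321042 (np.int64(11), np.int64(12)) expected (18,12)
312.814260054828
12 [88, 89, 89, 97, 113, 39, 42, 44, 50, 39, 39, 43, 44, 47, 49, 56, 52, 50, 56, 49, 51, 56]
13 [87, 91, 92, 102, 90, 41, 44, 44, 41, 38, 48, 46, 50, 62, 62, 64, 62, 58, 61, 58, 58, 61]
```

```bash
python3 - <<'E'
from h import *
a=cv2.imread('pics/full_w12.png')[230:330,240:386];b=cv2.imread('pics/full_w13.png')[230:330,240:386]
snap('scene','s13');c=cv2.imread('pics/full_s13.png')[90:240,170:300]
a,b=[cv2.resize(x,None,fx=2.7,fy=2.7,interpolation=cv2.INTER_CUBIC) for x in(a,b)]
c=cv2.resize(c,None,fx=2,fy=2,interpolation=cv2.INTER_CUBIC)
o=np.zeros((590,800,3),np.uint8);o[:270,:394]=a;o[:270,400:794]=b;o[280:580,:260]=c
cv2.imwrite('pics/v13.png',o)
E
```

```text
(no output)
```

View pics/v13.png

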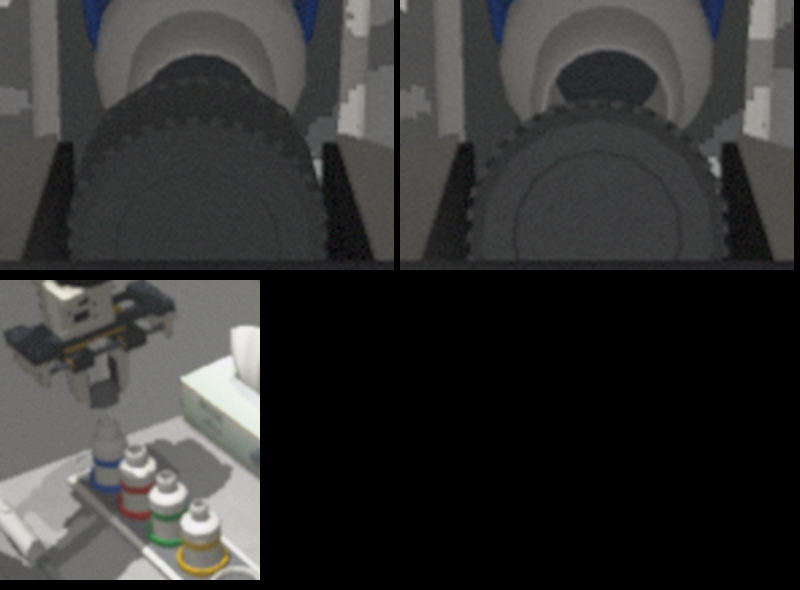

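The cap has tilted in the grip: its top now faces the camera, because my grip was too high and too weak. The blue rim hole is at about px (317,266). I'll re-seat the cap flat on the pad and grip it lower and harder.

```bash
python3 - <<'E'
from h import *
m=camera_model('wrist');print(observe()['tool_pos']);print(px(m,316.7,266,.099),px(m,316.7,249,.099))
E
```

```text
[0.50022092 0.31432247 0.1076868 ]
[0.5021 0.3164 0.099 ] [0.5011 0.3254 0.099 ]
```

Emit:
step_arm:
  commands:
    - [0.25,-0.8,-4,1,0,0,0]
    - [0.25,-1.6,-8,1,0,0,0]
    - [0.25,-2.4,-12,1,0,0,0]
    - [0.25,-3.2,-16,1,0,0,0]
    - [0.25,-4,-20,1,0,0,0]

```text
time: 26.12
tool_pos: [0.4597, 0.113, 0.1183]
tool_rot: [-3.141, 0.0, 1.675]
contact_force: [0.3, -0.1, -0.4]
opening: 0.0371
grip_force: 25.0
```

Emit:
step_arm:
  commands:
    - [0.25,-0.8,-4,0,0,0,0]
    - [0.25,-1.6,-8,0,0,0,0]
    - [0.25,-2.4,-12,0,0,0,0]
    - [0.25,-3.2,-16,0,0,0,0]
    - [0.25,-4,-20,0,0,0,0]

```text
time: 26.53
tool_pos: [0.4199, -0.0871, 0.1186]
tool_rot: [3.142, -0.0, 1.674]
contact_force: [1.7, -0.6, 0.4]
opening: 0.037
grip_force: 25.0
```

Emit:
step_arm:
  commands:
    - [0.25,-0.8,-3.7,0,0,0,0]
    - [0.25,-1.6,-7.4,-2,0,0,0]
    - [0.25,-1.6,-7.4,-5,0,0,0]
    - [0.25,-1.6,-7.4,-8,0,0,0]
    - [0.25,-1.6,-7.4,-8,0,0,0]

```text
time: 26.95
tool_pos: [0.4012, -0.1584, 0.0345]
tool_rot: [-3.134, -0.006, 1.672]
contact_force: [-1.7, 1.0, -0.1]
opening: 0.0371
grip_force: 25.0
```

Emit:
step_arm:
  commands:
    - [0.25,0,0,-1.5,0,0,0]
    - [0.25,0,0,-3,0,0,0]
    - [0.25,0,0,-4,0,0,0]
    - [0.25,0,0,-4,0,0,0]
    - [0.25,0,0,-4,0,0,0]

```text
time: 27.37
tool_pos: [0.4051, -0.1592, -0.0006]
tool_rot: [-3.142, -0.0, 1.675]
contact_force: [0.0, -0.6, 0.9]
opening: 0.0372
grip_force: 25.0
```

Emit:
step_arm:
  commands:
    - [0.25,0,0,-0.4,0,0,0]
    - [0.25,0,0,-0.8,0,0,0]
    - [0.25,0,0,-1.2,0,0,0]
    - [0.25,0,0,-1.2,0,0,0]

```text
time: 27.7
tool_pos: [0.4046, -0.1593, -0.0136]
tool_rot: [-3.141, -0.0, 1.674]
contact_force: [0.4, -0.3, -1.3]
opening: 0.0369
grip_force: 25.0
```

Emit:
step_arm:
  commands:
    - [0.25,0,0,-0.3,0,0,0]
    - [0.25,0,0,-0.6,0,0,0]
    - [0.25,0,0,-0.6,0,0,0]

```text
time: 27.95
tool_pos: [0.4052, -0.1603, -0.019]
tool_rot: [3.141, 0.001, 1.674]
contact_force: [-2.2, -2.9, 7.8]
opening: 0.0374
grip_force: 25.0
```

Contact with the pad. I release it, lower to a deeper grip and regrip at 40 N.

Emit:
step_arm:
  commands:
    - [0.6,0,0.1,0,0,0,0]
    - [0.6,0,0.1,0,0,0,0]
    - [0.6,0,0.1,0,0,0,0]
    - [0.6,0,0.1,-0.4,0,0,0]
    - [0.6,0,0.1,-0.8,0,0,0]

```text
time: 28.37
tool_pos: [0.4049, -0.1585, -0.0275]
tool_rot: [3.141, 0.0, 1.674]
contact_force: [0.8, -0.1, -0.8]
opening: 0.0549
grip_force: 0.0
```

Emit:
step_arm:
  commands:
    - [0.6,0,0,0,0,0,0]
    - [0.6,0,0,-0.1,0,0,0]
    - [0.6,0,0,-0.1,0,0,0]

```text
time: 28.62
tool_pos: [0.4046, -0.1584, -0.0286]
tool_rot: [-3.141, -0.0, 1.674]
contact_force: [0.3, 0.9, 0.1]
opening: 0.0551
grip_force: 0.0
```

```bash
python3 - <<'E'
from h import *
m=camera_model('wrist');snap('wrist','w14');s=observe();print(s['time'],s['opening'],s['tool_pos'],s['contact_force'])
a=cv2.imread('pics/full_w14.png',0)
print('col312',[(r,int(a[r,312])) for r in range(180,326,4)])
for r in (270,285,300): print(r,[int(x) for x in a[r,230:400:5]])
for y in (-.157,-.159,-.161):
  for z in (.026,.002):
    P=np.array([proj(m,(.4055+.019*np.cos(t),y+.019*np.sin(t),z)) for t in np.linspace(0,6.28,60)]);print(y,z,P.min(0).round(),P.max(0).round())
E
```

```text
28.6667 0.05494538824911579 [ 0.40467347 -0.15842902 -0.02842028] [ 1.10023537 -0.52518305  1.0098565 ]
col312 [(180, 136), (184, 102), (188, 102), (192, 102), (196, 103), (200, 102), (204, 103), (208, 103), (212, 104), (216, 106), (220, 148), (224, 148), (228, 148), (232, 143), (236, 138), (240, 145), (244, 145), (248, 147), (252, 143), (256, 146), (260, 144), (264, 146), (268, 146), (272, 145), (276, 144), (280, 66), (284, 61), (288, 62), (292, 61), (296, 59), (300, 71), (304, 71), (308, 75), (312, 74), (316, 74), (320, 75), (324, 77)]
270 [145, 143, 147, 145, 145, 144, 145, 145, 146, 146, 143, 143, 147, 145, 147, 145, 145, 140, 144, 145, 143, 144, 145, 146, 143, 144, 145, 143, 143, 146, 146, 144, 146, 143]
285 [109, 109, 55, 78, 144, 143, 144, 142, 144, 144, 144, 145, 63, 65, 63, 63, 62, 57, 62, 62, 63, 65, 137, 147, 144, 144, 143, 145, 146, 145, 109, 32, 107, 106]
300 [102, 66, 60, 54, 142, 143, 143, 142, 141, 72, 59, 61, 58, 63, 61, 69, 68, 64, 72, 60, 70, 59, 58, 58, 59, 145, 145, 143, 142, 143, 80, 30, 35, 88]
-0.157 0.026 [263. 276.] [368. 371.]
-0.157 0.002 [270. 255.] [360. 339.]
-0.159 0.026 [263. 282.] [367. 376.]
-0.159 0.002 [270. 260.] [360. 343.]
-0.161 0.026 [263. 287.] [366. 380.]
-0.161 0.002 [269. 265.] [359. 347.]
```

Emit:
step_arm:
  commands:
    - [0.6,0.05,-0.4,0,0,0,0]
    - [0.6,0.05,-0.75,0,0,0,0]
    - [0.6,0.05,-0.75,0,0,0,0]
    - [0.6,0.05,-0.75,0,0,0,0]

```text
time: 29.0
tool_pos: [0.4054, -0.1664, -0.0282]
tool_rot: [3.141, 0.0, 1.673]
contact_force: [0.2, 0.3, 0.2]
opening: 0.0548
grip_force: 0.0
```

```bash
cat >> h.py <<'E'
def capscan(name):
    """rows of cap front edge (bottom rim, top rim) on centre column, predicted y offset rel. to tool"""
    m=camera_model('wrist');snap('wrist',name);s=observe()
    a=cv2.GaussianBlur(cv2.imread('pics/full_'+name+'.png',0),(3,3),0).astype(int)
    print(s['time'],s['opening'],s['grip_force'],s['tool_pos'],s['contact_force'])
    print('col312',[(r,int(a[r,312])) for r in range(230,326,3)])
    print('row310',[(c,int(a[310,c])) for c in range(240,390,5)])
    t=s['tool_pos']
    for dy in(-.002,0,.002):
        for z in(.026,.002): print(dy,z,np.round(proj(m,(t[0],t[1]+dy+.019,z))))
E
python3 -c "
from h import *
capscan('w15')"
```

```text
29.05 0.055045110891114614 0.0 [ 0.40525523 -0.16619719 -0.02821382] [-0.07142399  0.38300706 -0.94991155]
col312 [(230, 146), (233, 147), (236, 146), (239, 146), (242, 147), (245, 146), (248, 146), (251, 146), (254, 146), (257, 140), (260, 69), (263, 63), (266, 61), (269, 62), (272, 60), (275, 64), (278, 72), (281, 73), (284, 73), (287, 74), (290, 75), (293, 74), (296, 74), (299, 74), (302, 74), (305, 73), (308, 75), (311, 74), (314, 74), (317, 73), (320, 74), (323, 74)]
row310 [(240, 59), (245, 62), (250, 140), (255, 141), (260, 142), (265, 103), (270, 70), (275, 75), (280, 76), (285, 74), (290, 73), (295, 74), (300, 73), (305, 74), (310, 73), (315, 74), (320, 75), (325, 75), (330, 75), (335, 73), (340, 70), (345, 74), (350, 75), (355, 71), (360, 68), (365, 140), (370, 145), (375, 144), (380, 58), (385, 31)]
-0.002 0.026 [317. 285.]
-0.002 0.002 [317. 263.]
0 0.026 [318. 279.]
0 0.002 [317. 258.]
0.002 0.026 [319. 274.]
0.002 0.002 [318. 253.]
```

Emit:
step_arm:
  commands:
    - [0.25,0,0,0,0,0,0]
    - [0.25,0,0,0,0,0,0]
    - [0.25,0,0,0,0,0,0]
    - [0.25,0,0,0,0,0,0]
    - [0.25,0,0,0,0,0,0]
  grip_force: 40

```text
time: 29.47
tool_pos: [0.4052, -0.1659, -0.0283]
tool_rot: [3.142, -0.0, 1.674]
contact_force: [0.4, -0.1, -0.2]
opening: 0.0371
grip_force: 40.0
```

Emit:
step_arm:
  commands:
    - [0.25,0,0,4,0,0,0]
    - [0.25,0,0,8,0,0,0]
    - [0.25,0,0,12,0,0,0]
    - [0.25,0.8,3.9,13,0,0,0]
    - [0.25,1.6,7.8,13,0,0,0]

```text
time: 29.88
tool_pos: [0.4237, -0.0895, 0.1052]
tool_rot: [3.134, 0.004, 1.669]
contact_force: [1.6, -0.0, -1.5]
opening: 0.0371
grip_force: 40.0
```

Emit:
step_arm:
  commands:
    - [0.25,0.8,4,0,0,0,0]
    - [0.25,1.6,8,0,0,0,0]
    - [0.25,2.4,12,0,0,0,0]
    - [0.25,3.2,16,0,0,0,0]
    - [0.25,4,20,0,0,0,0]

```text
time: 30.3
tool_pos: [0.4611, 0.1141, 0.1018]
tool_rot: [3.141, 0.0, 1.674]
contact_force: [0.9, 0.3, 0.2]
opening: 0.0371
grip_force: 40.0
```

Emit:
step_arm:
  commands:
    - [0.25,0.8,4,0,0,0,0]
    - [0.25,1.6,8,0,0,0,0]
    - [0.25,2.4,12,0,0,0,0]
    - [0.25,3.2,16,0,0,0,0]
    - [0.25,4.05,20,0,0,0,0]

```text
time: 30.72
tool_pos: [0.5014, 0.3141, 0.1016]
tool_rot: [-3.141, 0.0, 1.674]
contact_force: [1.3, 0.2, 0.7]
opening: 0.0369
grip_force: 40.0
```

Emit:
step_arm:
  commands:
    - [0.25,0,0.5,0,0,0,0]
    - [0.25,0,0.5,0,0,0,0]
    - [0.25,0,0.5,-1.5,0,0,0]
    - [0.25,0,0.5,-2.5,0,0,0]
    - [0.25,0,0.5,-2.5,0,0,0]

```text
time: 31.13
tool_pos: [0.5, 0.315, 0.0743]
tool_rot: [-3.137, 0.002, 1.673]
contact_force: [-0.1, -0.8, 0.3]
opening: 0.0373
grip_force: 40.0
```

Emit:
step_arm:
  commands:
    - [0.25,0,0,0,0,0,0]
    - [0.25,0,0,0,0,0,0]

```text
time: 31.3
tool_pos: [0.5021, 0.3163, 0.0772]
tool_rot: [3.141, 0.0, 1.673]
contact_force: [-0.3, 0.4, 0.0]
opening: 0.0372
grip_force: 40.0
```

Emit:
step_arm:
  commands:
    - [0.25,0,0,-0.3,0,0,0]
    - [0.25,0,0,-0.6,0,0,0]
    - [0.25,0,0,-0.8,0,0,0]
    - [0.25,0,0,-0.8,0,0,0]

```text
time: 31.63
tool_pos: [0.5019, 0.317, 0.0689]
tool_rot: [3.141, -0.0, 1.674]
contact_force: [-0.4, -0.7, 2.0]
opening: 0.0372
grip_force: 40.0
```

Emit:
step_arm:
  commands:
    - [0.25,0,0,-0.15,0,0,0]
    - [0.25,0,0,-0.3,0,0,0]
    - [0.25,0,0,-0.3,0,0,0]

```text
time: 31.88
tool_pos: [0.5027, 0.3174, 0.0684]
tool_rot: [3.138, -0.001, 1.674]
contact_force: [-3.9, -2.3, 15.8]
opening: 0.0372
grip_force: 40.0
```

Firm stop right at the blue rim, so this cap is well too narrow for blue. Trying the red neck next.

Emit:
step_arm:
  commands:
    - [0.25,0,0,1.5,0,0,0]
    - [0.25,0,0,2.5,0,0,0]
    - [0.25,0.3,-3.2,2.5,0,0,0]
    - [0.25,0.6,-6.5,2.5,0,0,0]
    - [0.25,0.6,-6.5,2.5,0,0,0]

```text
time: 32.3
tool_pos: [0.5082, 0.2478, 0.091]
tool_rot: [-3.141, 0.002, 1.671]
contact_force: [0.7, -0.0, 0.3]
opening: 0.037
grip_force: 40.0
```

Emit:
step_arm:
  commands:
    - [0.25,0,0,0,0,0,0]
    - [0.25,0,0,-0.8,0,0,0]
    - [0.25,0,0,-1.6,0,0,0]
    - [0.25,0,0,-2.1,0,0,0]
    - [0.25,0,0,-2.1,0,0,0]

```text
time: 32.72
tool_pos: [0.5072, 0.2528, 0.0686]
tool_rot: [-3.14, 0.0, 1.675]
contact_force: [-0.6, -0.3, 1.8]
opening: 0.0372
grip_force: 40.0
```

Emit:
step_arm:
  commands:
    - [0.25,0,0,-0.15,0,0,0]
    - [0.25,0,0,-0.3,0,0,0]
    - [0.25,0,0,-0.4,0,0,0]
    - [0.25,0,0,-0.4,0,0,0]

```text
time: 33.05
tool_pos: [0.5088, 0.253, 0.0678]
tool_rot: [3.138, -0.001, 1.675]
contact_force: [-1.6, -0.9, 17.0]
opening: 0.0371
grip_force: 40.0
```

It stops at the red rim too. I'll raise it and look at the yellow and green rims numerically from over the white ring.

Emit:
step_arm:
  commands:
    - [0.25,0,0,3,0,0,0]
    - [0.25,0,0,6,0,0,0]
    - [0.25,0.4,-4,6,0,0,0]
    - [0.25,0.8,-8,6,0,0,0]
    - [0.25,1.2,-12,6,0,0,0]

```text
time: 33.47
tool_pos: [0.5196, 0.1319, 0.1257]
tool_rot: [3.141, 0.0, 1.677]
contact_force: [1.9, 0.2, -0.8]
opening: 0.0372
grip_force: 40.0
```

Emit:
step_arm:
  commands:
    - [0.25,0.4,-4,0,0,0,0]
    - [0.25,0.75,-7.7,0,0,0,0]
    - [0.25,0.75,-7.7,0,0,0,0]
    - [0.25,0.75,-7.7,0,0,0,0]
    - [0.25,0.75,-7.7,0,0,0,0]

```text
time: 33.88
tool_pos: [0.527, 0.0557, 0.1252]
tool_rot: [-3.141, -0.001, 1.674]
contact_force: [0.4, 0.7, 0.2]
opening: 0.0369
grip_force: 40.0
```

```bash
cat >> h.py <<'E'
def rims(name,cands):
    """find the dark rim hole near each candidate axis point (z=.099)"""
    m=camera_model('wrist');snap('wrist',name);s=observe();print(s['time'],s['tool_pos'],s['contact_force'],s['opening'])
    g=cv2.imread('pics/full_'+name+'.png',0); g=cv2.resize(g,None,fx=3,fy=3,interpolation=cv2.INTER_CUBIC)
    for n,(x,y,rin) in cands.items():
        u,v=proj(m,(x,y,.099)); u2,_=proj(m,(x+.010,y,.099)); sc=abs(u2-u)/10*3  # px/mm in enlarged
        w=int(14*sc); x0,y0=int(u*3)-w,int(v*3)-w
        if x0<0 or y0<0: print(n,'out',u,v); continue
        c=g[y0:y0+2*w,x0:x0+2*w]
        h=cv2.HoughCircles(cv2.GaussianBlur(c,(5,5),0),cv2.HOUGH_GRADIENT,1.5,4,param1=80,param2=12,minRadius=int(6*sc),maxRadius=int(13.5*sc))
        print(n,'pred',round(u),round(v),'sc',round(sc/3,2))
        if h is not None:
            for q in h[0][:4]: print('   ',px(m,(x0+q[0])/3,(y0+q[1])/3,.099)[:2],'r mm',round(q[2]/sc,1))
E
python3 -c "
from h import *
rims('w16',dict(Y=(.521,.120,0),G=(.5147,.1856,0),R=(.5083,.2514,0)))"
```

```text
33.9333 [0.52700494 0.05622908 0.12533258] [-0.16868188 -0.46266272 -0.02917268] 0.0371239117373455
Y pred 314 138 sc 1.94
    [0.5208 0.1194] r mm 8.4
    [0.5216 0.1197] r mm 10.7
    [0.52   0.1201] r mm 9.5
    [0.5229 0.1189] r mm 10.1
G out 314.93152706561233 -6.151349150649537
R out 316.0258722900625 -180.18963442808493
```

Emit:
step_arm:
  commands:
    - [0.25,-0.3,3.3,0,0,0,0]
    - [0.25,-0.6,6.4,0,0,0,0]
    - [0.25,-0.6,6.4,0,0,0,0]
    - [0.25,-0.6,6.4,0,0,0,0]
    - [0.25,-0.6,6.4,0,0,0,0]

```text
time: 34.35
tool_pos: [0.5209, 0.12, 0.1256]
tool_rot: [-3.141, 0.0, 1.676]
contact_force: [-0.5, -0.5, -0.3]
opening: 0.0371
grip_force: 40.0
```

```bash
python3 -c "
from h import *
rims('w17',dict(G=(.5147,.1856,0)))"
```

```text
34.4 [0.52107866 0.11934107 0.12560115] [0.07166783 0.39238316 0.26106948] 0.03727122380096803
G pred 314 136 sc 1.94
    [0.5146 0.185 ] r mm 9.6
    [0.5145 0.1858] r mm 9.3
    [0.5138 0.185 ] r mm 9.1
    [0.5147 0.1843] r mm 9.2
```

Emit:
step_arm:
  commands:
    - [0.25,-0.3,3.3,0,0,0,0]
    - [0.25,-0.65,6.5,0,0,0,0]
    - [0.25,-0.65,6.5,0,0,0,0]
    - [0.25,-0.65,6.5,0,0,0,0]
    - [0.25,-0.65,6.5,0,0,0,0]

```text
time: 34.82
tool_pos: [0.5148, 0.1831, 0.1256]
tool_rot: [-3.141, 0.001, 1.674]
contact_force: [0.0, 0.1, 0.0]
opening: 0.0372
grip_force: 40.0
```

```bash
python3 -c "
from h import *
rims('w18',dict(R=(.5083,.2514,0)))"
```

```text
34.8667 [0.5149188  0.18286785 0.12566397] [-0.95800727  0.0366364  -0.67679417] 0.036945265376623536
R pred 314 130 sc 1.95
    [0.5078 0.2495] r mm 11.2
    [0.508  0.2503] r mm 10.7
    [0.5087 0.2491] r mm 10.5
    [0.5079 0.2488] r mm 10.5
```

Emit:
step_arm:
  commands:
    - [0.25,-0.05,0.2,-2.5,0,0,0]
    - [0.25,-0.05,0.2,-5,0,0,0]
    - [0.25,-0.05,0.2,-5.3,0,0,0]
    - [0.25,-0.05,0.2,-5.3,0,0,0]
    - [0.25,-0.05,0.2,-5.3,0,0,0]

```text
time: 35.28
tool_pos: [0.515, 0.1853, 0.0736]
tool_rot: [3.141, 0.0, 1.673]
contact_force: [1.0, 0.2, -0.1]
opening: 0.0372
grip_force: 40.0
```

Emit:
step_arm:
  commands:
    - [0.25,0,0,-0.2,0,0,0]
    - [0.25,0,0,-0.4,0,0,0]
    - [0.25,0,0,-0.5,0,0,0]
    - [0.25,0,0,-0.5,0,0,0]

```text
time: 35.62
tool_pos: [0.5144, 0.186, 0.0681]
tool_rot: [3.141, -0.0, 1.674]
contact_force: [-1.0, 0.3, 0.1]
opening: 0.0367
grip_force: 40.0
```

Emit:
step_arm:
  commands:
    - [0.25,0,0,-0.2,0,0,0]
    - [0.25,0,0,-0.3,0,0,0]
    - [0.25,0,0,-0.3,0,0,0]

```text
time: 35.87
tool_pos: [0.5141, 0.186, 0.0645]
tool_rot: [-3.141, 0.0, 1.674]
contact_force: [0.1, 0.0, 0.1]
opening: 0.0371
grip_force: 40.0
```

Emit:
step_arm:
  commands:
    - [0.25,0,0,-0.2,0,0,0]
    - [0.25,0,0,-0.4,0,0,0]
    - [0.25,0,0,-0.6,0,0,0]
    - [0.25,0,0,-0.6,0,0,0]

```text
time: 36.2
tool_pos: [0.5139, 0.1859, 0.0582]
tool_rot: [-3.141, 0.0, 1.674]
contact_force: [0.3, 0.1, -0.4]
opening: 0.0374
grip_force: 40.0
```

It goes over green freely, so it is at least 25.5. I'll re-test red, now aligned to the measured rim.

Emit:
step_arm:
  commands:
    - [0.25,0,0,2.5,0,0,0]
    - [0.25,0,0,4,0,0,0]
    - [0.25,-0.3,3.2,4,0,0,0]
    - [0.25,-0.6,6.35,4,0,0,0]
    - [0.25,-0.6,6.35,4,0,0,0]

```text
time: 36.62
tool_pos: [0.5079, 0.2538, 0.0992]
tool_rot: [3.14, -0.002, 1.676]
contact_force: [-0.0, -0.8, 0.2]
opening: 0.0372
grip_force: 40.0
```

Emit:
step_arm:
  commands:
    - [0.25,0,0,0,0,0,0]
    - [0.25,0,0,0,0,0,0]
    - [0.25,0,0,-1.5,0,0,0]
    - [0.25,0,0,-2.6,0,0,0]
    - [0.25,0,0,-2.6,0,0,0]

```text
time: 37.03
tool_pos: [0.5067, 0.2479, 0.0702]
tool_rot: [-3.137, 0.001, 1.673]
contact_force: [-0.2, -0.1, 0.2]
opening: 0.0372
grip_force: 40.0
```

Emit:
step_arm:
  commands:
    - [0.25,0,0,0,0,0,0]
    - [0.25,0,0,-0.2,0,0,0]
    - [0.25,0,0,-0.4,0,0,0]
    - [0.25,0,0,-0.4,0,0,0]

```text
time: 37.37
tool_pos: [0.5083, 0.2494, 0.0688]
tool_rot: [3.141, 0.0, 1.674]
contact_force: [0.4, 0.4, -0.2]
opening: 0.0372
grip_force: 40.0
```

Emit:
step_arm:
  commands:
    - [0.25,0,0,-0.2,0,0,0]
    - [0.25,0,0,-0.4,0,0,0]
    - [0.25,0,0,-0.4,0,0,0]

```text
time: 37.62
tool_pos: [0.5082, 0.2498, 0.065]
tool_rot: [3.141, -0.0, 1.674]
contact_force: [-0.5, -0.7, 2.7]
opening: 0.0373
grip_force: 40.0
```

Emit:
step_arm:
  commands:
    - [0.25,0,0,-0.15,0,0,0]
    - [0.25,0,0,-0.3,0,0,0]
    - [0.25,0,0,-0.3,0,0,0]

```text
time: 37.87
tool_pos: [0.509, 0.2501, 0.0646]
tool_rot: [3.138, -0.001, 1.674]
contact_force: [-5.6, -1.9, 20.2]
opening: 0.0373
grip_force: 40.0
```

Emit:
step_arm:
  commands:
    - [0.25,-0.15,0,0,0,0,0]
    - [0.25,-0.15,-0.1,0,0,0,0]
    - [0.25,-0.15,-0.1,0,0,0,0]

```text
time: 38.12
tool_pos: [0.5084, 0.2497, 0.0646]
tool_rot: [3.136, -0.002, 1.674]
contact_force: [-3.1, 3.0, 16.4]
opening: 0.0369
grip_force: 40.0
```

A solid stop 3 mm down the red taper matches a 25.5 mm bore, so this cap belongs on green.

Emit:
step_arm:
  commands:
    - [0.25,0,0,2,0,0,0]
    - [0.25,0,0,4.2,0,0,0]
    - [0.25,0.4,-3.2,4.2,0,0,0]
    - [0.25,0.75,-6.3,4.2,0,0,0]
    - [0.25,0.75,-6.3,4.2,0,0,0]

```text
time: 38.53
tool_pos: [0.5149, 0.1816, 0.104]
tool_rot: [3.141, 0.002, 1.671]
contact_force: [1.3, -0.5, -0.3]
opening: 0.0374
grip_force: 40.0
```

Emit:
step_arm:
  commands:
    - [0.25,0,0,0,0,0,0]
    - [0.25,0,0,0,0,0,0]
    - [0.25,0,0,-1.5,0,0,0]
    - [0.25,0,0,-3,0,0,0]
    - [0.25,0,0,-3,0,0,0]

```text
time: 38.95
tool_pos: [0.5122, 0.1862, 0.0711]
tool_rot: [-3.137, 0.0, 1.675]
contact_force: [-0.3, -1.0, -0.6]
opening: 0.0371
grip_force: 40.0
```

Emit:
step_arm:
  commands:
    - [0.25,0,0,0,0,0,0]
    - [0.25,0,0,-0.3,0,0,0]
    - [0.25,0,0,-0.6,0,0,0]
    - [0.25,0,0,-0.9,0,0,0]
    - [0.25,0,0,-0.9,0,0,0]

```text
time: 39.37
tool_pos: [0.5141, 0.1856, 0.0645]
tool_rot: [-3.141, 0.0, 1.674]
contact_force: [-0.1, 0.7, -0.6]
opening: 0.0372
grip_force: 40.0
```

Emit:
step_arm:
  commands:
    - [0.25,0,0,-0.4,0,0,0]
    - [0.25,0,0,-0.8,0,0,0]
    - [0.25,0,0,-1.1,0,0,0]
    - [0.25,0,0,-1.1,0,0,0]

```text
time: 39.7
tool_pos: [0.5137, 0.1854, 0.0529]
tool_rot: [-3.14, 0.0, 1.674]
contact_force: [0.0, -0.3, -0.4]
opening: 0.0367
grip_force: 40.0
```

Emit:
step_arm:
  commands:
    - [0.25,0,0,-0.15,0,0,0]
    - [0.25,0,0,-0.3,0,0,0]
    - [0.25,0,0,-0.45,0,0,0]
    - [0.25,0,0,-0.45,0,0,0]

```text
time: 40.03
tool_pos: [0.515, 0.1857, 0.0504]
tool_rot: [3.139, -0.0, 1.674]
contact_force: [-1.9, -0.3, 7.5]
opening: 0.037
grip_force: 40.0
```

Home at z=0.0504, as predicted (0.0503). I'm releasing it and going for the second cap.

Emit:
step_arm:
  commands:
    - [0.6,0,0,0,0,0,0]
    - [0.6,0,0,0,0,0,0]
    - [0.6,0,0,0,0,0,0]
    - [0.6,0,0,0,0,0,0]
    - [0.6,0,0,4,0,0,0]

```text
time: 40.45
tool_pos: [0.5094, 0.1843, 0.0829]
tool_rot: [-3.127, 0.002, 1.674]
contact_force: [-1.0, -0.2, 0.1]
opening: 0.0547
grip_force: 0.0
```

Emit:
step_arm:
  commands:
    - [0.6,0,0,3,0,0,0]
    - [0.6,0,0,6,0,0,0]
    - [0.6,-0.9,-3.8,6,0,0,0]
    - [0.6,-1.8,-7.6,6,0,0,0]
    - [0.6,-2.7,-11.4,6,0,0,0]

```text
time: 40.87
tool_pos: [0.4869, 0.0707, 0.1496]
tool_rot: [3.14, 0.0, 1.676]
contact_force: [0.1, -0.4, -0.1]
opening: 0.0549
grip_force: 0.0
```

Emit:
step_arm:
  commands:
    - [0.6,-0.9,-3.9,0,0,0,0]
    - [0.6,-1.8,-7.8,0,0,0,0]
    - [0.6,-2.7,-11.7,0,0,0,0]
    - [0.6,-3.6,-15.6,0,0,0,0]
    - [0.6,-4.5,-19.5,0,0,0,0]

```text
time: 41.28
tool_pos: [0.4414, -0.1252, 0.1493]
tool_rot: [3.141, 0.0, 1.674]
contact_force: [0.9, -0.1, 0.1]
opening: 0.055
grip_force: 0.0
```

Emit:
step_arm:
  commands:
    - [0.6,-0.9,-3.9,0,0,0,0]
    - [0.6,-1.9,-7.8,0,0,0,0]
    - [0.6,-2.1,-9.5,0,0,0,0]
    - [0.6,-2.1,-9.5,0,0,0,0]
    - [0.6,-2.1,-9.5,0,0,0,0]

```text
time: 41.7
tool_pos: [0.4209, -0.219, 0.1489]
tool_rot: [-3.141, -0.001, 1.671]
contact_force: [-1.3, 0.2, 0.4]
opening: 0.0553
grip_force: 0.0
```

```bash
cat >> h.py <<'E'
def caps(name):
    """dark cap tops on the white pad: blob centroids -> position of the cap axis at z=.026"""
    m=camera_model('wrist');snap('wrist',name);s=observe();print(s['time'],s['tool_pos'],s['contact_force'],s['opening'])
    g=cv2.imread('pics/full_'+name+'.png',0)
    g=cv2.resize(g,None,fx=2,fy=2,interpolation=cv2.INTER_CUBIC)[:650]
    r=proj(m,(.42,-.25,.026)); sc=abs(proj(m,(.43,-.25,.026))[0]-r[0])/10*2
    h=cv2.HoughCircles(cv2.GaussianBlur(g,(5,5),0),cv2.HOUGH_GRADIENT,1.5,15*sc,param1=80,param2=14,minRadius=int(17*sc),maxRadius=int(21*sc))
    for q in (h[0] if h is not None else []):
        p=px(m,q[0]/2,q[1]/2,.026)
        if .3<p[0]<.48 and p[1]<-.1: print(p,'px',q[:2]/2,'r',round(float(q[2]/sc),1))
E
python3 -c "
from h import *
caps('w19')"
```

```text
41.75 [ 0.42105184 -0.21801302  0.14897987] [ 0.17348457  0.56524244 -0.09840804] 0.05508400763191444
[ 0.4206 -0.2191  0.026 ] px [312.375 219.375] r 20.5
[ 0.4108 -0.2885  0.026 ] px [292.125 300.375] r 17.1
[ 0.4335 -0.2574  0.026 ] px [323.625 267.375] r 20.5
[ 0.382  -0.2633  0.026 ] px [259.125 268.125] r 19.8
[ 0.4555 -0.2078  0.026 ] px [358.875 209.625] r 18.5
[ 0.3444 -0.1609  0.026 ] px [217.125 132.375] r 19.2
[ 0.3426 -0.3076  0.026 ] px [208.125 313.875] r 19.1
[ 0.3443 -0.1884  0.026 ] px [215.625 169.875] r 18.5
[ 0.4456 -0.1754  0.026 ] px [351.375 166.125] r 17.8
[ 0.4543 -0.1397  0.026 ] px [369.375 118.125] r 19.2
[ 0.3975 -0.1423  0.026 ] px [291.375 113.625] r 20.5
[ 0.421 -0.157  0.026] px [321.375 137.625] r 17.8
[ 0.3352 -0.2429  0.026 ] px [201.375 238.125] r 17.2
[ 0.3236 -0.3198  0.026 ] px [184.875 325.125] r 17.3
[ 0.3095 -0.2667  0.026 ] px [168.375 263.625] r 19.0
[ 0.3708 -0.2362  0.026 ] px [247.125 234.375] r 19.8
[ 0.3096 -0.1295  0.026 ] px [169.875  82.125] r 20.5
```

Emit:
step_arm:
  commands:
    - [0.6,-0.05,0,-4,0,0,0]
    - [0.6,-0.05,0,-8,0,0,0]
    - [0.6,-0.05,0,-12,0,0,0]
    - [0.6,-0.05,0,-14,0,0,0]
    - [0.6,-0.05,0,-14,0,0,0]

```text
time: 42.17
tool_pos: [0.4183, -0.2148, 0.0054]
tool_rot: [-3.135, -0.006, 1.676]
contact_force: [-0.1, 0.2, -0.0]
opening: 0.0547
grip_force: 0.0
```

Emit:
step_arm:
  commands:
    - [0.6,0,0,0,0,0,0]
    - [0.6,0,0,-1,0,0,0]
    - [0.6,0,0,-2,0,0,0]
    - [0.6,0,0,-3,0,0,0]
    - [0.6,0,0,-3,0,0,0]

```text
time: 42.58
tool_pos: [0.4211, -0.2181, -0.0206]
tool_rot: [3.141, 0.0, 1.675]
contact_force: [-0.7, 0.3, 0.1]
opening: 0.0548
grip_force: 0.0
```

```bash
python3 -c "
from h import *
capscan('w20')"
```

```text
42.6333 0.054860213327813385 0.0 [ 0.42116568 -0.21828491 -0.0201439 ] [ 0.24733818  0.09157538 -0.01066831]
col312 [(230, 142), (233, 141), (236, 142), (239, 143), (242, 142), (245, 141), (248, 142), (251, 142), (254, 140), (257, 141), (260, 140), (263, 73), (266, 66), (269, 60), (272, 59), (275, 60), (278, 59), (281, 62), (284, 70), (287, 71), (290, 72), (293, 73), (296, 72), (299, 70), (302, 72), (305, 71), (308, 71), (311, 72), (314, 71), (317, 73), (320, 73), (323, 72)]
row310 [(240, 61), (245, 61), (250, 137), (255, 138), (260, 138), (265, 132), (270, 67), (275, 70), (280, 73), (285, 72), (290, 70), (295, 72), (300, 72), (305, 72), (310, 71), (315, 72), (320, 71), (325, 72), (330, 71), (335, 72), (340, 73), (345, 73), (350, 69), (355, 67), (360, 110), (365, 140), (370, 140), (375, 140), (380, 55), (385, 31)]
-0.002 0.026 [317. 278.]
-0.002 0.002 [317. 258.]
0 0.026 [318. 273.]
0 0.002 [317. 253.]
0.002 0.026 [319. 268.]
0.002 0.002 [318. 249.]
```

Emit:
step_arm:
  commands:
    - [0.6,0,-0.2,-0.4,0,0,0]
    - [0.6,0,-0.4,-0.8,0,0,0]
    - [0.6,0,-0.4,-0.8,0,0,0]
    - [0.6,0,-0.4,-0.8,0,0,0]

```text
time: 42.97
tool_pos: [0.4208, -0.2227, -0.0287]
tool_rot: [3.141, 0.0, 1.673]
contact_force: [0.2, -1.2, -0.5]
opening: 0.055
grip_force: 0.0
```

Emit:
step_arm:
  commands:
    - [0.25,0,0,0,0,0,0]
    - [0.25,0,0,0,0,0,0]
    - [0.25,0,0,0,0,0,0]
    - [0.25,0,0,0,0,0,0]
    - [0.25,0,0,0,0,0,0]

```text
time: 43.38
tool_pos: [0.4208, -0.2225, -0.0287]
tool_rot: [3.141, 0.0, 1.674]
contact_force: [-0.2, -0.9, 1.0]
opening: 0.0372
grip_force: 40.0
```

Emit:
step_arm:
  commands:
    - [0.25,0,0,4,0,0,0]
    - [0.25,0,0,8,0,0,0]
    - [0.25,0,0,12,0,0,0]
    - [0.25,0,0.9,15.3,0,0,0]
    - [0.25,0.7,4.8,15.3,0,0,0]

```text
time: 43.8
tool_pos: [0.4314, -0.1799, 0.1306]
tool_rot: [3.131, 0.01, 1.669]
contact_force: [2.3, -1.5, -0.8]
opening: 0.0369
grip_force: 40.0
```

Emit:
step_arm:
  commands:
    - [0.25,0.75,4,0,0,0,0]
    - [0.25,1.5,8,0,0,0,0]
    - [0.25,2.2,12,0,0,0,0]
    - [0.25,3,16,0,0,0,0]
    - [0.25,3.7,20,0,0,0,0]

```text
time: 44.22
tool_pos: [0.4647, 0.0275, 0.1244]
tool_rot: [3.141, 0.0, 1.674]
contact_force: [0.6, -0.2, 0.1]
opening: 0.0368
grip_force: 40.0
```

Emit:
step_arm:
  commands:
    - [0.25,0.75,4,0,0,0,0]
    - [0.25,1.5,8,0,0,0,0]
    - [0.25,2.2,12,0,0,0,0]
    - [0.25,3,16,0,0,0,0]
    - [0.25,3.7,20,0,0,0,0]

```text
time: 44.63
tool_pos: [0.5016, 0.2277, 0.1242]
tool_rot: [3.141, 0.0, 1.674]
contact_force: [1.6, -1.5, 0.7]
opening: 0.037
grip_force: 40.0
```

Emit:
step_arm:
  commands:
    - [0.25,0.6,2.4,0,0,0,0]
    - [0.25,0.6,2.4,0,0,0,0]
    - [0.25,0.6,2.4,0,0,0,0]
    - [0.25,0.6,2.4,0,0,0,0]
    - [0.25,0.6,2.4,0,0,0,0]

```text
time: 45.05
tool_pos: [0.5075, 0.2482, 0.1242]
tool_rot: [-3.141, 0.0, 1.673]
contact_force: [-0.4, 1.2, 0.9]
opening: 0.0373
grip_force: 40.0
```

```bash
python3 -c "
from h import *
rims('w21',dict(B=(.502,.3167,0)))"
```

```text
45.1 [0.50767772 0.24816083 0.12431412] [ 0.30730661 -0.18354894 -0.43507767] 0.03708482828179708
B pred 316 130 sc 1.97
    [0.502  0.3149] r mm 11.6
    [0.5019 0.3156] r mm 12.1
    [0.5009 0.316 ] r mm 13.2
    [0.5021 0.3141] r mm 12.1
```

Emit:
step_arm:
  commands:
    - [0.25,-0.3,3.3,0,0,0,0]
    - [0.25,-0.6,6.7,0,0,0,0]
    - [0.25,-0.6,6.7,0,0,0,0]
    - [0.25,-0.6,6.7,-2,0,0,0]
    - [0.25,-0.6,6.7,-4,0,0,0]

```text
time: 45.52
tool_pos: [0.5027, 0.3163, 0.0851]
tool_rot: [3.138, -0.001, 1.674]
contact_force: [-0.0, 0.1, -0.8]
opening: 0.0368
grip_force: 40.0
```

Emit:
step_arm:
  commands:
    - [0.25,0,0,-1,0,0,0]
    - [0.25,0,0,-1,0,0,0]
    - [0.25,0,0,-1.3,0,0,0]
    - [0.25,0,0,-1.6,0,0,0]
    - [0.25,0,0,-1.6,0,0,0]

```text
time: 45.93
tool_pos: [0.5022, 0.3163, 0.0687]
tool_rot: [3.141, -0.0, 1.673]
contact_force: [-0.2, -0.3, -0.4]
opening: 0.0373
grip_force: 40.0
```

Emit:
step_arm:
  commands:
    - [0.25,0,0,-0.2,0,0,0]
    - [0.25,0,0,-0.4,0,0,0]
    - [0.25,0,0,-0.4,0,0,0]

```text
time: 46.18
tool_pos: [0.5029, 0.3169, 0.0671]
tool_rot: [3.138, -0.001, 1.674]
contact_force: [-3.1, -1.8, 13.0]
opening: 0.0373
grip_force: 40.0
```

Emit:
step_arm:
  commands:
    - [0.25,0,0,2,0,0,0]
    - [0.25,0,0,3.5,0,0,0]
    - [0.25,0.3,-3.3,3.5,0,0,0]
    - [0.25,0.6,-6.6,3.5,0,0,0]
    - [0.25,0.6,-6.6,3.5,0,0,0]

```text
time: 46.6
tool_pos: [0.5085, 0.2463, 0.1001]
tool_rot: [3.141, 0.002, 1.671]
contact_force: [0.9, -0.2, 0.2]
opening: 0.0373
grip_force: 40.0
```

Emit:
step_arm:
  commands:
    - [0.25,0,0,0,0,0,0]
    - [0.25,0,0,0,0,0,0]
    - [0.25,0,0,-1.5,0,0,0]
    - [0.25,0,0,-3,0,0,0]
    - [0.25,0,0,-3,0,0,0]

```text
time: 47.02
tool_pos: [0.506, 0.251, 0.0668]
tool_rot: [-3.137, 0.001, 1.675]
contact_force: [-0.6, -0.8, -0.9]
opening: 0.0371
grip_force: 40.0
```

Emit:
step_arm:
  commands:
    - [0.25,0,0,-0.2,0,0,0]
    - [0.25,0,0,-0.4,0,0,0]
    - [0.25,0,0,-0.6,0,0,0]
    - [0.25,0,0,-0.6,0,0,0]

```text
time: 47.35
tool_pos: [0.5079, 0.2508, 0.0636]
tool_rot: [3.141, -0.0, 1.674]
contact_force: [-0.8, -0.5, -0.3]
opening: 0.0372
grip_force: 40.0
```

Emit:
step_arm:
  commands:
    - [0.25,0,0,-0.2,0,0,0]
    - [0.25,0,0,-0.4,0,0,0]
    - [0.25,0,0,-0.4,0,0,0]

```text
time: 47.6
tool_pos: [0.5076, 0.2504, 0.059]
tool_rot: [-3.141, 0.0, 1.674]
contact_force: [-0.9, 0.3, -0.9]
opening: 0.0371
grip_force: 40.0
```

It slides down red freely, so it is 28.5 or 31.5, and the blue trial must have been off-centre. I'll locate the blue rim with a proper projected-circle fit.

Emit:
step_arm:
  commands:
    - [0.25,0,0,3,0,0,0]
    - [0.25,0,0,6.5,0,0,0]
    - [0.25,0,0,6.5,0,0,0]
    - [0.25,0,0,6.5,0,0,0]
    - [0.25,0,0,6.5,0,0,0]

```text
time: 48.02
tool_pos: [0.5074, 0.2504, 0.124]
tool_rot: [-3.141, 0.0, 1.674]
contact_force: [0.8, -0.3, -0.3]
opening: 0.0369
grip_force: 40.0
```

```bash
cat >> h.py <<'E'
def rimfit(name,x,y,rs,m=None,z=.099,span=.005):
    """fit projected horizontal circles of given radii (m): best mean gradient magnitude along circle"""
    if m is None:
        m=camera_model('wrist');snap('wrist',name);s=observe();print(s['time'],s['tool_pos'],s['contact_force'])
    g=cv2.GaussianBlur(cv2.imread('pics/full_'+name+'.png',0).astype(np.float32),(3,3),0)
    gx=cv2.Sobel(g,cv2.CV_32F,1,0);gy=cv2.Sobel(g,cv2.CV_32F,0,1)
    t=np.linspace(0,2*np.pi,90,endpoint=False);best=[]
    f=240/np.tan(np.radians(m['vfov'])/2);W=np.array(m['world_to_cam'])
    def P(cx,cy,r):
        q=np.c_[cx+r*np.cos(t),cy+r*np.sin(t),np.full(90,z),np.ones(90)]@W.T
        return np.c_[m['cx']-f*q[:,0]/q[:,2],m['cy']+f*q[:,1]/q[:,2]]
    for r in rs:
        b=(-1,)
        for dx in np.arange(-span,span+1e-6,.0005):
            for dy in np.arange(-span,span+1e-6,.0005):
                p=P(x+dx,y+dy,r);n=P(x+dx,y+dy,r+.001)-p;n/=np.linalg.norm(n,axis=1)[:,None]
                mp=p.astype(np.float32)[:,None]
                sx=cv2.remap(gx,mp,None,cv2.INTER_LINEAR)[:,0];sy=cv2.remap(gy,mp,None,cv2.INTER_LINEAR)[:,0]
                v=np.abs((sx*n[:,0]+sy*n[:,1])).clip(0,120).mean()
                if v>b[0]: b=(v,x+dx,y+dy)
        print('r',r,np.round(b,4))
    return m
E
python3 -c "
from h import *
rimfit('w22',.502,.3155,[.009,.0095,.010,.0105,.011,.0115,.012,.0125,.013])"
```

```text
48.0667 [0.5070466  0.25027582 0.12329184] [ 0.05347058  0.43141543 -0.96771749]
r 0.009 [74.3372  0.504   0.315 ]
r 0.0095 [87.8916  0.504   0.315 ]
r 0.01 [88.7718  0.505   0.315 ]
r 0.0105 [113.0421   0.502    0.3145]
r 0.011 [120.       0.5015   0.3145]
r 0.0115 [118.1939   0.502    0.3145]
r 0.012 [114.2633   0.503    0.314 ]
r 0.0125 [111.0495   0.502    0.3145]
r 0.013 [120.       0.502    0.3145]
```

Emit:
step_arm:
  commands:
    - [0.25,-0.3,3.3,0,0,0,0]
    - [0.25,-0.55,6.4,0,0,0,0]
    - [0.25,-0.55,6.4,0,0,0,0]
    - [0.25,-0.55,6.4,-2,0,0,0]
    - [0.25,-0.55,6.4,-4,0,0,0]

```text
time: 48.48
tool_pos: [0.5021, 0.315, 0.0833]
tool_rot: [3.141, -0.0, 1.675]
contact_force: [0.8, 0.2, -0.7]
opening: 0.0373
grip_force: 40.0
```

Emit:
step_arm:
  commands:
    - [0.25,0,0,-1,0,0,0]
    - [0.25,0,0,-1,0,0,0]
    - [0.25,0,0,-1.3,0,0,0]
    - [0.25,0,0,-1.6,0,0,0]
    - [0.25,0,0,-1.6,0,0,0]

```text
time: 48.9
tool_pos: [0.5026, 0.3144, 0.0685]
tool_rot: [3.141, -0.0, 1.674]
contact_force: [0.3, -1.1, -0.6]
opening: 0.0368
grip_force: 40.0
```

Emit:
step_arm:
  commands:
    - [0.25,0,-0.1,-0.2,0,0,0]
    - [0.25,0,-0.1,-0.3,0,0,0]
    - [0.25,0,-0.1,-0.3,0,0,0]

```text
time: 49.15
tool_pos: [0.5024, 0.3137, 0.0657]
tool_rot: [3.141, -0.001, 1.674]
contact_force: [-1.3, 0.4, 1.1]
opening: 0.0369
grip_force: 40.0
```

Emit:
step_arm:
  commands:
    - [0.25,0,0,-0.15,0,0,0]
    - [0.25,0,0,-0.3,0,0,0]
    - [0.25,0,0,-0.3,0,0,0]

```text
time: 49.4
tool_pos: [0.5026, 0.3142, 0.0645]
tool_rot: [3.139, -0.001, 1.674]
contact_force: [-4.6, -0.4, 12.7]
opening: 0.0371
grip_force: 40.0
```

Emit:
step_arm:
  commands:
    - [0.25,-0.15,0,-0.1,0,0,0]
    - [0.25,-0.15,0.1,-0.1,0,0,0]
    - [0.25,-0.15,0.1,-0.1,0,0,0]

```text
time: 49.65
tool_pos: [0.5024, 0.3148, 0.0643]
tool_rot: [3.137, -0.001, 1.674]
contact_force: [-3.3, -3.1, 16.5]
opening: 0.0371
grip_force: 40.0
```

Firm stop 3 mm down the blue taper means a 28.5 mm bore, so this cap belongs on red.

Emit:
step_arm:
  commands:
    - [0.25,0,0,2,0,0,0]
    - [0.25,0,0,4.2,0,0,0]
    - [0.25,0.4,-3.2,4.2,0,0,0]
    - [0.25,0.7,-6.4,4.2,0,0,0]
    - [0.25,0.7,-6.4,4.2,0,0,0]

```text
time: 50.07
tool_pos: [0.5083, 0.2463, 0.1036]
tool_rot: [3.141, 0.002, 1.671]
contact_force: [1.1, 0.6, 0.5]
opening: 0.0375
grip_force: 40.0
```

Emit:
step_arm:
  commands:
    - [0.25,0,0,0,0,0,0]
    - [0.25,0,0,0,0,0,0]
    - [0.25,0,0,-1.5,0,0,0]
    - [0.25,0,0,-3,0,0,0]
    - [0.25,0,0,-3,0,0,0]

```text
time: 50.48
tool_pos: [0.5058, 0.2509, 0.0705]
tool_rot: [-3.137, 0.001, 1.675]
contact_force: [-0.6, -0.5, -0.3]
opening: 0.037
grip_force: 40.0
```

Emit:
step_arm:
  commands:
    - [0.25,0,0,0,0,0,0]
    - [0.25,0,0,-0.3,0,0,0]
    - [0.25,0,0,-0.6,0,0,0]
    - [0.25,0,0,-0.6,0,0,0]

```text
time: 50.82
tool_pos: [0.5077, 0.2508, 0.0672]
tool_rot: [3.141, -0.0, 1.674]
contact_force: [0.6, 0.6, -0.3]
opening: 0.0371
grip_force: 40.0
```

Emit:
step_arm:
  commands:
    - [0.25,0,0,-0.4,0,0,0]
    - [0.25,0,0,-0.8,0,0,0]
    - [0.25,0,0,-1.2,0,0,0]
    - [0.25,0,0,-1.4,0,0,0]
    - [0.25,0,0,-1.4,0,0,0]

```text
time: 51.23
tool_pos: [0.5074, 0.2503, 0.0525]
tool_rot: [-3.14, 0.0, 1.674]
contact_force: [0.3, -0.9, -0.9]
opening: 0.0372
grip_force: 40.0
```

Emit:
step_arm:
  commands:
    - [0.25,0,0,-0.15,0,0,0]
    - [0.25,0,0,-0.3,0,0,0]
    - [0.25,0,0,-0.45,0,0,0]
    - [0.25,0,0,-0.45,0,0,0]

```text
time: 51.57
tool_pos: [0.5086, 0.2506, 0.0502]
tool_rot: [3.139, -0.0, 1.674]
contact_force: [-1.1, -1.2, 9.2]
opening: 0.037
grip_force: 40.0
```

Home. Going for the third cap.

Emit:
step_arm:
  commands:
    - [0.6,0,0,0,0,0,0]
    - [0.6,0,0,0,0,0,0]
    - [0.6,0,0,0,0,0,0]
    - [0.6,0,0,0,0,0,0]
    - [0.6,0,0,4,0,0,0]

```text
time: 51.98
tool_pos: [0.503, 0.2488, 0.0821]
tool_rot: [-3.127, 0.003, 1.674]
contact_force: [0.2, -0.3, -1.0]
opening: 0.0549
grip_force: 0.0
```

Emit:
step_arm:
  commands:
    - [0.6,0,0,3,0,0,0]
    - [0.6,0,0,6,0,0,0]
    - [0.6,-0.9,-3.8,6,0,0,0]
    - [0.6,-1.8,-7.6,6,0,0,0]
    - [0.6,-2.7,-11.4,6,0,0,0]

```text
time: 52.4
tool_pos: [0.4803, 0.1358, 0.149]
tool_rot: [3.141, 0.0, 1.676]
contact_force: [1.1, -0.9, -0.1]
opening: 0.0553
grip_force: 0.0
```

Emit:
step_arm:
  commands:
    - [0.6,-0.9,-3.9,0,0,0,0]
    - [0.6,-1.8,-7.8,0,0,0,0]
    - [0.6,-2.7,-11.7,0,0,0,0]
    - [0.6,-3.6,-15.6,0,0,0,0]
    - [0.6,-4.5,-19.5,0,0,0,0]

```text
time: 52.82
tool_pos: [0.435, -0.06, 0.1488]
tool_rot: [3.141, 0.0, 1.674]
contact_force: [0.5, -0.2, -0.2]
opening: 0.055
grip_force: 0.0
```

Emit:
step_arm:
  commands:
    - [0.6,-0.6,-4,0,0,0,0]
    - [0.6,-1.2,-8,0,0,0,0]
    - [0.6,-1.8,-12,0,0,0,0]
    - [0.6,-2.4,-16,0,0,0,0]
    - [0.6,-2.4,-20,0,0,0,0]

```text
time: 53.23
tool_pos: [0.4104, -0.2602, 0.1487]
tool_rot: [-3.141, -0.0, 1.673]
contact_force: [1.1, 0.8, 0.5]
opening: 0.0553
grip_force: 0.0
```

Emit:
step_arm:
  commands:
    - [0.6,0,-3,0,0,0,0]
    - [0.6,0,-3,0,0,0,0]
    - [0.6,0,-3,0,0,0,0]
    - [0.6,0,-3,0,0,0,0]

```text
time: 53.57
tool_pos: [0.4114, -0.2876, 0.1483]
tool_rot: [-3.141, -0.001, 1.673]
contact_force: [0.4, 0.5, -0.2]
opening: 0.0549
grip_force: 0.0
```

```bash
python3 -c "
from h import *
caps('w23')" | head -5
```

```text
53.6167 [ 0.41162079 -0.28722758  0.14849989] [ 0.43277556 -0.15057016  0.56993191] 0.054944338264151085
[ 0.4106 -0.2948  0.026 ] px [310.875 228.375] r 18.4
[ 0.415  -0.3622  0.026 ] px [307.875 307.875] r 17.1
[ 0.3366 -0.3764  0.026 ] px [211.875 314.625] r 20.5
[ 0.4525 -0.3637  0.026 ] px [352.875 313.875] r 20.5
```

Emit:
step_arm:
  commands:
    - [0.6,-0.1,-0.7,-3.8,0,0,0]
    - [0.6,-0.1,-0.7,-7.8,0,0,0]
    - [0.6,-0.1,-0.7,-11.8,0,0,0]
    - [0.6,-0.1,-0.7,-14,0,0,0]
    - [0.6,-0.1,-0.7,-14,0,0,0]

```text
time: 54.03
tool_pos: [0.4084, -0.2914, 0.0047]
tool_rot: [-3.136, -0.007, 1.676]
contact_force: [-1.3, 0.0, -1.0]
opening: 0.0552
grip_force: 0.0
```

Emit:
step_arm:
  commands:
    - [0.6,0,0,0,0,0,0]
    - [0.6,0,0,-1,0,0,0]
    - [0.6,0,0,-2,0,0,0]
    - [0.6,0,0,-2.9,0,0,0]
    - [0.6,0,0,-2.9,0,0,0]

```text
time: 54.45
tool_pos: [0.4102, -0.2949, -0.0213]
tool_rot: [-3.141, -0.001, 1.674]
contact_force: [-0.6, 0.1, -0.4]
opening: 0.0551
grip_force: 0.0
```

```bash
python3 -c "
from h import *
capscan('w24')"
```

```text
54.5 0.05496945022727614 0.0 [ 0.41040961 -0.29510725 -0.02074976] [-1.0103228  -0.28986796  0.91226842]
col312 [(230, 135), (233, 136), (236, 136), (239, 135), (242, 135), (245, 136), (248, 136), (251, 135), (254, 133), (257, 135), (260, 108), (263, 58), (266, 57), (269, 57), (272, 57), (275, 56), (278, 68), (281, 65), (284, 68), (287, 69), (290, 69), (293, 68), (296, 68), (299, 68), (302, 69), (305, 68), (308, 67), (311, 68), (314, 69), (317, 69), (320, 69), (323, 69)]
row310 [(240, 58), (245, 59), (250, 131), (255, 130), (260, 132), (265, 101), (270, 66), (275, 69), (280, 70), (285, 66), (290, 69), (295, 67), (300, 68), (305, 68), (310, 67), (315, 69), (320, 67), (325, 69), (330, 69), (335, 69), (340, 68), (345, 69), (350, 68), (355, 65), (360, 108), (365, 134), (370, 134), (375, 133), (380, 53), (385, 28)]
-0.002 0.026 [318. 278.]
-0.002 0.002 [317. 258.]
0 0.026 [318. 273.]
0 0.002 [318. 254.]
0.002 0.026 [319. 268.]
0.002 0.002 [318. 249.]
```

Emit:
step_arm:
  commands:
    - [0.6,0,-0.2,-0.4,0,0,0]
    - [0.6,0,-0.2,-0.8,0,0,0]
    - [0.6,0,-0.2,-0.8,0,0,0]
    - [0.6,0,-0.2,-0.8,0,0,0]

```text
time: 54.83
tool_pos: [0.4106, -0.2975, -0.0284]
tool_rot: [-3.141, -0.0, 1.674]
contact_force: [0.7, 0.2, 0.1]
opening: 0.0551
grip_force: 0.0
```

Emit:
step_arm:
  commands:
    - [0.25,0,0,0,0,0,0]
    - [0.25,0,0,0,0,0,0]
    - [0.25,0,0,0,0,0,0]
    - [0.25,0,0,0,0,0,0]
    - [0.25,0,0,0,0,0,0]

```text
time: 55.25
tool_pos: [0.4108, -0.2976, -0.0281]
tool_rot: [3.141, 0.0, 1.674]
contact_force: [-0.0, 0.7, 1.0]
opening: 0.0372
grip_force: 40.0
```

Emit:
step_arm:
  commands:
    - [0.25,0,0,4,0,0,0]
    - [0.25,0,0,8,0,0,0]
    - [0.25,0,0,12,0,0,0]
    - [0.25,0.1,1,15.3,0,0,0]
    - [0.25,0.8,5,15.3,0,0,0]

```text
time: 55.67
tool_pos: [0.4221, -0.2536, 0.1314]
tool_rot: [3.132, 0.012, 1.67]
contact_force: [1.9, -1.2, -0.9]
opening: 0.0371
grip_force: 40.0
```

Emit:
step_arm:
  commands:
    - [0.25,0.75,4,0,0,0,0]
    - [0.25,1.5,8,0,0,0,0]
    - [0.25,2.2,12,0,0,0,0]
    - [0.25,3,16,0,0,0,0]
    - [0.25,3.7,20,0,0,0,0]

```text
time: 56.08
tool_pos: [0.4558, -0.0456, 0.125]
tool_rot: [3.141, 0.0, 1.673]
contact_force: [1.1, -0.2, -0.5]
opening: 0.0372
grip_force: 40.0
```

Emit:
step_arm:
  commands:
    - [0.25,0.75,4,0,0,0,0]
    - [0.25,1.5,8,0,0,0,0]
    - [0.25,2.2,12,0,0,0,0]
    - [0.25,3,16,0,0,0,0]
    - [0.25,3.7,20,0,0,0,0]

```text
time: 56.5
tool_pos: [0.4927, 0.1547, 0.1249]
tool_rot: [3.141, 0.0, 1.674]
contact_force: [1.9, -0.6, 0.0]
opening: 0.0371
grip_force: 40.0
```

Emit:
step_arm:
  commands:
    - [0.25,0.8,4,0,0,0,0]
    - [0.25,1.5,8,0,0,0,0]
    - [0.25,1.5,9.5,0,0,0,0]
    - [0.25,1.5,9.5,0,0,0,0]
    - [0.25,1.5,9.5,0,0,0,0]

```text
time: 56.92
tool_pos: [0.5072, 0.2481, 0.1243]
tool_rot: [-3.141, 0.001, 1.676]
contact_force: [-0.2, 0.3, -0.6]
opening: 0.0371
grip_force: 40.0
```

```bash
python3 -c "
from h import *
rimfit('w25',.502,.3155,[.0105,.011,.0115,.0125,.013])"
```

```text
56.9667 [0.50729958 0.24706934 0.12441974] [-0.31103914 -0.61532794 -1.2289292 ]
r 0.0105 [114.2712   0.502    0.3145]
r 0.011 [120.       0.5015   0.3145]
r 0.0115 [117.8381   0.502    0.3145]
r 0.0125 [109.699    0.502    0.3145]
r 0.013 [120.       0.502    0.3145]
```

Emit:
step_arm:
  commands:
    - [0.25,-0.3,3.3,0,0,0,0]
    - [0.25,-0.55,6.7,0,0,0,0]
    - [0.25,-0.55,6.7,0,0,0,0]
    - [0.25,-0.55,6.7,-2,0,0,0]
    - [0.25,-0.55,6.7,-4,0,0,0]

```text
time: 57.38
tool_pos: [0.5033, 0.3137, 0.0855]
tool_rot: [3.139, -0.001, 1.673]
contact_force: [0.9, -0.9, -1.1]
opening: 0.037
grip_force: 40.0
```

Emit:
step_arm:
  commands:
    - [0.25,0,0,-1,0,0,0]
    - [0.25,0,0,-1,0,0,0]
    - [0.25,0,0,-1.3,0,0,0]
    - [0.25,0,0,-1.5,0,0,0]
    - [0.25,0,0,-1.5,0,0,0]

```text
time: 57.8
tool_pos: [0.5028, 0.3142, 0.0704]
tool_rot: [3.14, -0.0, 1.673]
contact_force: [0.1, 0.7, -0.7]
opening: 0.0372
grip_force: 40.0
```

Emit:
step_arm:
  commands:
    - [0.25,0,0,-0.2,0,0,0]
    - [0.25,0,0,-0.4,0,0,0]
    - [0.25,0,0,-0.4,0,0,0]

```text
time: 58.05
tool_pos: [0.5022, 0.3145, 0.0657]
tool_rot: [3.141, 0.0, 1.674]
contact_force: [-0.1, -0.2, -0.2]
opening: 0.0376
grip_force: 40.0
```

Already 3 mm down with no contact, so I'm carrying on.

Emit:
step_arm:
  commands:
    - [0.25,0,0,-0.2,0,0,0]
    - [0.25,0,0,-0.4,0,0,0]
    - [0.25,0,0,-0.6,0,0,0]
    - [0.25,0,0,-0.6,0,0,0]

```text
time: 58.38
tool_pos: [0.5019, 0.3144, 0.0592]
tool_rot: [-3.141, 0.0, 1.674]
contact_force: [-0.2, -0.4, -1.1]
opening: 0.0371
grip_force: 40.0
```

Emit:
step_arm:
  commands:
    - [0.25,0,0,-0.2,0,0,0]
    - [0.25,0,0,-0.4,0,0,0]
    - [0.25,0,0,-0.6,0,0,0]
    - [0.25,0,0,-0.6,0,0,0]

```text
time: 58.72
tool_pos: [0.502, 0.3144, 0.0532]
tool_rot: [-3.141, 0.0, 1.674]
contact_force: [-0.2, -0.1, -0.0]
opening: 0.0374
grip_force: 40.0
```

Emit:
step_arm:
  commands:
    - [0.25,0,0,-0.2,0,0,0]
    - [0.25,0,0,-0.4,0,0,0]
    - [0.25,0,0,-0.5,0,0,0]
    - [0.25,0,0,-0.5,0,0,0]

```text
time: 59.05
tool_pos: [0.5029, 0.3148, 0.0506]
tool_rot: [3.139, -0.001, 1.674]
contact_force: [-2.0, -1.8, 11.5]
opening: 0.0373
grip_force: 40.0
```

Home on blue. The last cap must be yellow's; fetching it.

Emit:
step_arm:
  commands:
    - [0.6,0,0,0,0,0,0]
    - [0.6,0,0,0,0,0,0]
    - [0.6,0,0,0,0,0,0]
    - [0.6,0,0,0,0,0,0]
    - [0.6,0,0,4,0,0,0]

```text
time: 59.47
tool_pos: [0.4976, 0.3122, 0.0816]
tool_rot: [-3.127, 0.005, 1.674]
contact_force: [-0.5, 0.0, -0.4]
opening: 0.0547
grip_force: 0.0
```

Emit:
step_arm:
  commands:
    - [0.6,0,0,3,0,0,0]
    - [0.6,0,0,6,0,0,0]
    - [0.6,-0.9,-4,6,0,0,0]
    - [0.6,-1.8,-8,6,0,0,0]
    - [0.6,-2.7,-12,6,0,0,0]

```text
time: 59.88
tool_pos: [0.4747, 0.1936, 0.1488]
tool_rot: [3.141, 0.0, 1.676]
contact_force: [1.0, -0.8, 0.2]
opening: 0.0552
grip_force: 0.0
```

Emit:
step_arm:
  commands:
    - [0.6,-0.8,-4,0,0,0,0]
    - [0.6,-1.6,-8,0,0,0,0]
    - [0.6,-2.4,-12,0,0,0,0]
    - [0.6,-3.2,-16,0,0,0,0]
    - [0.6,-4,-20,0,0,0,0]

```text
time: 60.3
tool_pos: [0.4345, -0.0071, 0.1487]
tool_rot: [3.141, 0.0, 1.674]
contact_force: [0.9, 0.2, 0.1]
opening: 0.055
grip_force: 0.0
```

Emit:
step_arm:
  commands:
    - [0.6,-0.4,-4,0,0,0,0]
    - [0.6,-0.8,-8,0,0,0,0]
    - [0.6,-1.2,-12,0,0,0,0]
    - [0.6,-1.6,-16,0,0,0,0]
    - [0.6,-2,-20,0,0,0,0]

```text
time: 60.72
tool_pos: [0.4146, -0.2074, 0.1487]
tool_rot: [3.141, 0.0, 1.674]
contact_force: [2.0, 1.6, -0.2]
opening: 0.0549
grip_force: 0.0
```

Emit:
step_arm:
  commands:
    - [0.6,0,-4,0,0,0,0]
    - [0.6,0,-8,0,0,0,0]
    - [0.6,0,-12,0,0,0,0]
    - [0.6,0,-15.5,0,0,0,0]
    - [0.6,0,-15.5,0,0,0,0]

```text
time: 61.13
tool_pos: [0.4146, -0.3667, 0.1481]
tool_rot: [3.141, 0.003, 1.669]
contact_force: [-0.7, -0.1, 0.5]
opening: 0.0552
grip_force: 0.0
```

Emit:
step_arm:
  commands:
    - [0.6,0,0,0,0,0,0]
    - [0.6,0,0,0,0,0,0]

```text
time: 61.3
tool_pos: [0.4149, -0.3597, 0.1482]
tool_rot: [-3.141, -0.002, 1.673]
contact_force: [-0.1, -0.5, 0.2]
opening: 0.0553
grip_force: 0.0
```

```bash
python3 -c "
from h import *
caps('w26')" | head -5
```

```text
61.35 [ 0.41512208 -0.35925992  0.14842978] [ 0.32659713 -0.15009062  0.3356392 ] 0.055062206620995494
[ 0.4148 -0.3679  0.026 ] px [311.625 229.875] r 17.0
[ 0.4531 -0.3544  0.026 ] px [362.625 217.875] r 20.6
[ 0.3052 -0.4213  0.026 ] px [169.875 280.125] r 20.1
[ 0.3454 -0.2651  0.026 ] px [229.125  80.625] r 19.5
```

Emit:
step_arm:
  commands:
    - [0.6,0,-0.75,-3.8,0,0,0]
    - [0.6,0,-0.75,-7.8,0,0,0]
    - [0.6,0,-0.75,-11.8,0,0,0]
    - [0.6,0,-0.75,-14,0,0,0]
    - [0.6,0,-0.75,-14,0,0,0]

```text
time: 61.77
tool_pos: [0.4131, -0.3636, 0.0043]
tool_rot: [-3.136, -0.008, 1.676]
contact_force: [-0.7, 1.2, -0.6]
opening: 0.0555
grip_force: 0.0
```

Emit:
step_arm:
  commands:
    - [0.6,0,0,0,0,0,0]
    - [0.6,0,0,-1,0,0,0]
    - [0.6,0,0,-2,0,0,0]
    - [0.6,0,0,-2.9,0,0,0]
    - [0.6,0,0,-2.9,0,0,0]

```text
time: 62.18
tool_pos: [0.4147, -0.3673, -0.0214]
tool_rot: [-3.141, -0.001, 1.674]
contact_force: [-0.7, 0.6, 0.2]
opening: 0.0551
grip_force: 0.0
```

```bash
python3 -c "
from h import *
capscan('w27')"
```

```text
62.2333 0.0549703325224057 0.0 [ 0.41490887 -0.36755986 -0.02081679] [-0.61059865  0.04495223 -0.10832494]
col312 [(230, 131), (233, 130), (236, 132), (239, 131), (242, 131), (245, 131), (248, 131), (251, 131), (254, 131), (257, 130), (260, 122), (263, 61), (266, 58), (269, 56), (272, 53), (275, 53), (278, 54), (281, 60), (284, 66), (287, 64), (290, 66), (293, 66), (296, 66), (299, 64), (302, 67), (305, 65), (308, 66), (311, 66), (314, 65), (317, 66), (320, 65), (323, 66)]
row310 [(240, 54), (245, 55), (250, 125), (255, 126), (260, 128), (265, 92), (270, 64), (275, 67), (280, 65), (285, 65), (290, 64), (295, 64), (300, 65), (305, 66), (310, 65), (315, 65), (320, 65), (325, 65), (330, 66), (335, 65), (340, 67), (345, 66), (350, 64), (355, 59), (360, 115), (365, 129), (370, 129), (375, 129), (380, 50), (385, 27)]
-0.002 0.026 [318. 279.]
-0.002 0.002 [317. 258.]
0 0.026 [318. 274.]
0 0.002 [318. 254.]
0.002 0.026 [319. 269.]
0.002 0.002 [318. 249.]
```

Emit:
step_arm:
  commands:
    - [0.6,0,-0.3,-0.4,0,0,0]
    - [0.6,0,-0.3,-0.8,0,0,0]
    - [0.6,0,-0.3,-0.8,0,0,0]
    - [0.6,0,-0.3,-0.8,0,0,0]

```text
time: 62.57
tool_pos: [0.4151, -0.371, -0.0284]
tool_rot: [-3.142, -0.0, 1.674]
contact_force: [-0.4, 0.0, 0.4]
opening: 0.0555
grip_force: 0.0
```

Emit:
step_arm:
  commands:
    - [0.25,0,0,0,0,0,0]
    - [0.25,0,0,0,0,0,0]
    - [0.25,0,0,0,0,0,0]
    - [0.25,0,0,0,0,0,0]
    - [0.25,0,0,0,0,0,0]

```text
time: 62.98
tool_pos: [0.4153, -0.3711, -0.0281]
tool_rot: [3.141, 0.0, 1.674]
contact_force: [-0.5, 0.6, 0.3]
opening: 0.037
grip_force: 40.0
```

Emit:
step_arm:
  commands:
    - [0.25,0,0,4,0,0,0]
    - [0.25,0,0,8,0,0,0]
    - [0.25,0,0,12,0,0,0]
    - [0.25,0,1,15.3,0,0,0]
    - [0.25,0.2,5,15.3,0,0,0]

```text
time: 63.4
tool_pos: [0.4204, -0.3278, 0.1318]
tool_rot: [3.132, 0.014, 1.67]
contact_force: [0.8, -1.0, 0.1]
opening: 0.0373
grip_force: 40.0
```

Emit:
step_arm:
  commands:
    - [0.25,0,4.1,0,0,0,0]
    - [0.25,0.3,8.2,0,0,0,0]
    - [0.25,0.6,12.3,0,0,0,0]
    - [0.25,1.2,16.3,0,0,0,0]
    - [0.25,2,20.3,0,0,0,0]

```text
time: 63.82
tool_pos: [0.4367, -0.1161, 0.125]
tool_rot: [3.141, 0.0, 1.673]
contact_force: [1.5, 0.1, -0.0]
opening: 0.0372
grip_force: 40.0
```

Emit:
step_arm:
  commands:
    - [0.25,1.9,3.6,0,0,0,0]
    - [0.25,3.8,7.2,0,0,0,0]
    - [0.25,5.7,10.8,0,0,0,0]
    - [0.25,7.6,14.2,0,0,0,0]
    - [0.25,9,17.2,0,0,0,0]

```text
time: 64.23
tool_pos: [0.5282, 0.0565, 0.1249]
tool_rot: [3.141, -0.0, 1.675]
contact_force: [0.2, -0.5, -0.4]
opening: 0.037
grip_force: 40.0
```

Emit:
step_arm:
  commands:
    - [0.25,0,0,0,0,0,0]
    - [0.25,0,0,0,0,0,0]
    - [0.25,0,0,0,0,0,0]

```text
time: 64.48
tool_pos: [0.5267, 0.0538, 0.1245]
tool_rot: [-3.141, 0.0, 1.674]
contact_force: [0.3, 0.1, -0.1]
opening: 0.0372
grip_force: 40.0
```

```bash
python3 -c "
from h import *
rimfit('w28',.521,.1195,[.006,.0065,.007,.0075,.008,.0085,.009])"
```

```text
64.5333 [0.5266671  0.05321854 0.12459911] [ 0.17710239  0.64155743 -1.16705715]
r 0.006 [1.200e+02 5.210e-01 1.195e-01]
r 0.0065 [1.200e+02 5.205e-01 1.195e-01]
r 0.007 [1.200e+02 5.210e-01 1.195e-01]
r 0.0075 [115.6165   0.5225   0.12  ]
r 0.008 [115.3747   0.521    0.1195]
r 0.0085 [1.200e+02 5.210e-01 1.195e-01]
r 0.009 [111.6423   0.521    0.1195]
```

Emit:
step_arm:
  commands:
    - [0.25,-0.3,3.3,0,0,0,0]
    - [0.25,-0.6,6.55,0,0,0,0]
    - [0.25,-0.6,6.55,0,0,0,0]
    - [0.25,-0.6,6.55,-2,0,0,0]
    - [0.25,-0.6,6.55,-4,0,0,0]

```text
time: 64.95
tool_pos: [0.522, 0.1186, 0.0855]
tool_rot: [3.138, 0.0, 1.673]
contact_force: [-0.3, 0.2, -1.4]
opening: 0.0377
grip_force: 40.0
```

Emit:
step_arm:
  commands:
    - [0.25,0,0,-1,0,0,0]
    - [0.25,0,0,-1,0,0,0]
    - [0.25,0,0,-1.1,0,0,0]
    - [0.25,0,0,-1.1,0,0,0]

```text
time: 65.28
tool_pos: [0.5219, 0.1189, 0.0745]
tool_rot: [3.14, 0.0, 1.673]
contact_force: [-0.3, -0.1, -0.5]
opening: 0.0372
grip_force: 40.0
```

Emit:
step_arm:
  commands:
    - [0.25,-0.1,0.05,-0.3,0,0,0]
    - [0.25,-0.1,0.05,-0.6,0,0,0]
    - [0.25,-0.1,0.05,-0.9,0,0,0]
    - [0.25,-0.1,0.05,-0.9,0,0,0]

```text
time: 65.62
tool_pos: [0.5201, 0.1199, 0.0644]
tool_rot: [-3.141, 0.0, 1.674]
contact_force: [1.8, -0.6, -0.8]
opening: 0.0368
grip_force: 40.0
```

Emit:
step_arm:
  commands:
    - [0.25,0,0,-0.2,0,0,0]
    - [0.25,0,0,-0.4,0,0,0]
    - [0.25,0,0,-0.4,0,0,0]

```text
time: 65.87
tool_pos: [0.5201, 0.12, 0.0604]
tool_rot: [-3.141, 0.0, 1.674]
contact_force: [0.8, -0.7, -0.2]
opening: 0.0371
grip_force: 40.0
```

Emit:
step_arm:
  commands:
    - [0.25,0,0,-0.2,0,0,0]
    - [0.25,0,0,-0.4,0,0,0]
    - [0.25,0,0,-0.6,0,0,0]
    - [0.25,0,0,-0.7,0,0,0]

```text
time: 66.2
tool_pos: [0.5201, 0.12, 0.0534]
tool_rot: [-3.141, 0.0, 1.674]
contact_force: [0.2, -0.7, -0.3]
opening: 0.0372
grip_force: 40.0
```

Emit:
step_arm:
  commands:
    - [0.25,0,0,-0.15,0,0,0]
    - [0.25,0,0,-0.3,0,0,0]
    - [0.25,0,0,-0.45,0,0,0]
    - [0.25,0,0,-0.45,0,0,0]

```text
time: 66.53
tool_pos: [0.5213, 0.1197, 0.0507]
tool_rot: [3.139, 0.001, 1.674]
contact_force: [-2.2, -2.5, 9.7]
opening: 0.0371
grip_force: 40.0
```

All four caps are home. I release, back off and check from the top camera.

Emit:
step_arm:
  commands:
    - [0.6,0,0,0,0,0,0]
    - [0.6,0,0,0,0,0,0]
    - [0.6,0,0,0,0,0,0]
    - [0.6,0,0,0,0,0,0]
    - [0.6,0,0,3,0,0,0]

```text
time: 66.95
tool_pos: [0.5164, 0.1197, 0.0746]
tool_rot: [-3.131, -0.0, 1.674]
contact_force: [-1.2, -0.4, -0.7]
opening: 0.0553
grip_force: 0.0
```

Emit:
step_arm:
  commands:
    - [0.6,0,0,4,0,0,0]
    - [0.6,0,0,8,0,0,0]
    - [0.6,0,0,12,0,0,0]
    - [0.6,-1,-4,12,0,0,0]
    - [0.6,-2,-8,12,0,0,0]

```text
time: 67.37
tool_pos: [0.5016, 0.0406, 0.2017]
tool_rot: [3.136, 0.001, 1.678]
contact_force: [0.3, -1.1, -1.0]
opening: 0.0551
grip_force: 0.0
```

Emit:
step_arm:
  commands:
    - [0.6,-1.5,-3.5,0,0,0,0]
    - [0.6,-3,-7,0,0,0,0]
    - [0.6,-4.5,-10.5,0,0,0,0]
    - [0.6,-6,-14,0,0,0,0]
    - [0.6,-6,-14,0,0,0,0]

```text
time: 67.78
tool_pos: [0.438, -0.105, 0.1991]
tool_rot: [-3.14, 0.002, 1.669]
contact_force: [0.8, -0.4, -0.5]
opening: 0.0551
grip_force: 0.0
```

```bash
python3 - <<'E'
from h import *
m=camera_model('top');snap('top','tend');s=observe();print(s['time'],s['tool_pos'],s['contact_force'])
g=cv2.imread('pics/full_tend.png',0)
c=g[225:275,155:325]; b=(c<105).astype(np.uint8)
big=cv2.resize(g[225:275,155:325],None,fx=6,fy=6,interpolation=cv2.INTER_CUBIC)
h=cv2.HoughCircles(cv2.GaussianBlur(big,(5,5),0),cv2.HOUGH_GRADIENT,1.5,80,param1=80,param2=18,minRadius=45,maxRadius=75)
for q in (h[0] if h is not None else []):
    u,v=155+q[0]/6,225+q[1]/6; print('px',round(u,1),round(v,1),'r',q[2]/6,'at z=.1045',px(m,u,v,.1045),'mean',g[int(v)-2:int(v)+3,int(u)-2:int(u)+3].mean())
for n,p in dict(B=(.502,.3145),R=(.508,.2503),G=(.5145,.1857),Y=(.5205,.1197)).items():
    u,v=proj(m,(p[0]-.004,p[1]-.003,.1045)); print(n,'expect',round(u,1),round(v,1),'mean',g[int(v)-2:int(v)+3,int(u)-2:int(u)+3].mean())
E
```

```text
67.8333 [ 0.43908584 -0.10262497  0.19914848] [-0.15374058  0.46173273  0.48798476]
px 263.4 252.9 r 10.125 at z=.1045 [0.505  0.1102 0.1045] mean 107.4
px 289.9 249.6 r 11.25 at z=.1045 [0.514  0.0497 0.1045] mean 136.08
px 176.1 253.1 r 8.95 at z=.1045 [0.4997 0.3091 0.1045] mean 127.28
px 233.1 249.6 r 10.7 at z=.1045 [0.5109 0.1797 0.1045] mean 132.16
px 205.4 251.9 r 10.675 at z=.1045 [0.5042 0.2427 0.1045] mean 130.76
px 275.9 257.6 r 10.150001 at z=.1045 [0.4947 0.0811 0.1045] mean 133.84
px 194.4 263.6 r 10.125 at z=.1045 [0.4765 0.2659 0.1045] mean 90.8
px 247.1 260.1 r 9.849999 at z=.1045 [0.4874 0.1465 0.1045] mean 110.4
px 221.1 264.1 r 9.849999 at z=.1045 [0.4768 0.2051 0.1045] mean 117.12
px 236.6 228.6 r 11.8 at z=.1045 [0.5602 0.1744 0.1045] mean 168.12
px 193.1 231.6 r 11.8 at z=.1045 [0.5507 0.274  0.1045] mean 164.76
px 218.4 229.1 r 12.349999 at z=.1045 [0.558  0.2163 0.1045] mean 165.92
px 300.9 260.4 r 8.150001 at z=.1045 [0.4896 0.0237 0.1045] mean 140.2
px 249.9 246.9 r 7.6749997 at z=.1045 [0.5182 0.1417 0.1045] mean 126.32
px 278.9 225.6 r 9.099999 at z=.1045 [0.5697 0.077  0.1045] mean 163.96
px 181.1 237.6 r 7.6749997 at z=.1045 [0.536  0.3005 0.1045] mean 164.08
px 163.4 268.1 r 10.325 at z=.1045 [0.4647 0.3352 0.1045] mean 145.36
px 315.9 253.9 r 9.7 at z=.1045 [ 0.5055 -0.0103  0.1045] mean 161.36
B expect 175.0 253.8 mean 127.96
R expect 203.4 251.9 mean 131.36
G expect 231.8 249.8 mean 133.88
Y expect 260.7 247.9 mean 136.12
```

```bash
python3 - <<'E'
from h import *
g=cv2.imread('pics/full_tend.png',0);T=g[240:260,221:243]
r=cv2.matchTemplate(g[225:280,160:300],T,cv2.TM_CCOEFF_NORMED)
for n,(u,v) in dict(B=(175,253.8),R=(203.4,251.9),G=(231.8,249.8),Y=(260.7,247.9)).items():
    x,y=int(u)-171,int(v)-235; s=r[y-5:y+6,x-5:x+6] if x>=5 else r[y-5:y+6,0:x+6]
    i=np.unravel_index(s.argmax(),s.shape); print(n,s.max().round(3),'off',i[1]-min(5,x),i[0]-5)
print(g[236:262:2,246:278:2])
E
```

```text
B 0.773 off 1 1
R 0.927 off 1 1
G 1.0 off 1 1
Y 0.914 off 0 1
[[162 178 185 207 218 222 224 224 223 224 230 231 231 230 231 226]
 [229 229 226 223 192 200 168 159 163 175 169 151 148 140 142 133]
 [137 134 132 133 123 109 114 116 108  88  80 110 131 133 131 134]
 [132 131 133 128 116 131 121 119 122 118  91  96  96 129 134 137]
 [128 133 133 121 122 123 135 135 131 124 111 117  94 105 128 134]
 [112 133 131 115 116 133 135 134 138 124 106 129 140  90 124 131]
 [106  96 129 112 116 132 136 138 137 128 106 104 146  79 154 126]
 [ 83  99 128 106 125 118 131 133 122 128  82 119 149  59 151 119]
 [ 76  97 121 163 119 126 133 132 134 100  75 197 133  68 152 122]
 [ 74  93 112 164 157 100  82  86  77  73 187 180  77  75 160 123]
 [ 89  94 110 164 131 193 174 141 180 187 180 101  71 110 146 120]
 [111  97 131 135 138  92 129 146 146 124  97  76  89 140 131 134]
 [110 108 138 134 152 137  76  85  83  82  85  86 136 141 126 138]]
```

All four capped bottles look alike in the top view, each at its expected spot. Handing in.

```bash
python3 -c "
from cell import *
print(hand_in())"
```

```text
the job is handed in; nothing more can be done
None
```

I handed the job in at about 68 s on the robot's clock: the red and blue bottles are swapped, and all four caps are pressed fully home on the blue, red, green and yellow necks. The hand-in returned no verdict; I had fit-tested the blue, red and green caps, while yellow's went on by elimination.

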